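# Post two sample tubes through the sloping ports of a transfer chamber

## Task

Take the blue-capped tube and the orange-capped tube out of the grey block and pass each, pointed end first, through the sloping port framed in its own cap's colour, setting it fully home in the cradle inside rather than dropping it. Neither the tube nor the gripper may touch the port's frame or the chamber, and the green marker and the black-capped oil bottle must be left as they are.

Things in the scene. Friction and masses are not known exactly. Their poses are not given: they have to be found in the camera images.
- blue_tube_center (a point): Centre (half-way up) of the closed conical sample tube with a blue cap and pink contents: 115 mm long overall, body 16 mm across, cone at the lower end, cap 20 mm across over the top 13 mm; mass 14 to 27 g. z points along the tube from the pointed end to the cap.
- blue_tube_cap (a point): Centre of the blue cap, 51 mm from the tube's centre toward the cap and 6.5 mm below the top of the cap.
- orange_tube_center (a point): Centre of the like tube with an orange-red cap and white contents; same sizes and axes as the blue-capped one.
- orange_tube_cap (a point): Centre of the orange-red cap, 51 mm from that tube's centre and 6.5 mm below the top of the cap.
- tube_block: Grey block fixed on the bench, 44 x 140 x 50 mm; origin at the centre of its underside, y along its length, z up. Three square holes, 44 mm deep and 19 mm wide, lie 46 mm apart along y: the tubes stand upright (leaning up to 3 degrees) in the two outer ones, in either order, the marker in the middle one. Caps reach 121 mm above the bench.
- marker_center (a point): Centre of the green and white marker pen standing in the middle hole of the block, 17 mm thick, its top 141 mm above the bench; stays there.
- oil_center (a point): Centre (half-way up) of the bottle with a black cap and green label, 52 mm across and 112 mm high, standing loose on the bench; stays there.
- port_panel: The sloping grey panel with both ports, which faces the robot's left. Origin: middle of its outer face, between the ports, 135 mm above the bench; z points squarely out of the panel (up and to the left, 30 degrees from vertical), x up the slope, y along the panel, away from the robot. 96 mm (x) by 226 mm (y), 6 mm thick; coloured frames 5 to 6 mm wide stand 4 mm proud round the openings.
- blue_port (a point): Centre of the opening in the blue frame (the port farther from the robot), in the plane of the panel's outer face. Opening 52 mm along the panel's x by 96 mm along its y. Axes as the panel's.
- blue_seat (a point): Where the blue-capped tube's centre lies when fully home, 65.5 mm in from the port's centre (panel -z). The tube then lies along panel z on a V cradle that supports it from below (panel -x side), pointed end on a rubber stop 123 mm in, cap top 8 mm inside the panel's face. The cradle begins 55 mm in: fingertips meet nothing before it. A released tube slides down to the stop.
- orange_port (a point): Centre of the opening in the orange frame (the port nearer the robot), 108 mm from the blue port's; otherwise the same.
- orange_seat (a point): Where the orange-capped tube's centre lies when fully home: 65.5 mm in from the orange port's centre; cradle as for the blue one.
- chamber: The transfer chamber, fixed on the bench, white with clear front and top, closed all round but for the ports. Origin on the bench straight below the panel's; x level from its front (robot's left) to its back, y as the panel's. It reaches from 45 mm before the origin to 88 mm behind it along x, 113 mm to each side, and is 160 mm high.
There are look-alikes about, which are no part of the job. What is shaped like the part that bears blue_tube_center but purple is not meant.

How it is judged (in metres and radians):
At the end, for the whole second after the job is handed in: Each tube lies in the cradle behind the port of its cap's colour, pointed end inward: centre within 10 mm of its seat, along the port's axis within 0.12 rad. Marker still upright in its hole (moved under 20 mm), oil bottle moved under 15 mm (distance between blue_tube_center and blue_seat below 0.01 m and angle between the z axis of blue_tube_center and the z axis of blue_seat, either way round below 0.12 rad and z of each of blue_tube_cap, orange_tube_cap in the frame of port_panel above -0.04 m and distance between orange_tube_center and orange_seat below 0.01 m and angle between the z axis of orange_tube_center and the z axis of orange_seat, either way round below 0.12 rad and distance of marker_center from where it was at the start of the episode below 0.02 m and angle between marker_center's own y axis and vertical below 0.25 rad and distance of oil_center from where it was at the start of the episode below 0.015 m); the robot touches nothing.
It fails at once if a tube touches the port panel or frame (over 0.5 N) (contact force between any of blue_tube, orange_tube and port_panel above 0.5 N).
It fails at once if the robot touches the chamber (over 1 N) (contact force between any of the fingers, the arm and chamber above 1 N).
It fails at once if a tube is dropped into the chamber (over 0.55 m/s inside) ((z of blue_tube_center in the frame of blue_port below 0 m and distance between blue_tube_center and blue_port below 0.1 m and linear speed of blue_tube above 0.55 m/s) or (z of orange_tube_center in the frame of orange_port below 0 m and distance between orange_tube_center and orange_port below 0.1 m and linear speed of orange_tube above 0.55 m/s)).
It fails at once if marker or oil bottle knocked (marker 30 mm, bottle 20 mm) (distance of marker_center from where it was at the start of the episode above 0.03 m or distance of oil_center from where it was at the start of the episode above 0.02 m).
It also fails if it takes over 58 s, if anything falls off the work surface, if the arm or the gripper's body presses on something with over 40 N, if the wrist force passes 120 N, or if a joint passes its speed limit or range.

## Robot

A 6-joint arm with a two-finger parallel gripper is mounted at the origin on a cart in front of the work surface, level with it; the furniture and walls round the work are solid. World frame = base frame: x ahead of the robot, y to its left, z up, the work surface at z = 0. Lengths are in mm, angles in rad, forces in N, time in s.
With the tool pointing down it reaches from about 350 to 775 mm from the base axis. Payload 7.3 kg.
Tool frame: the origin (TCP) lies at the very end of the fingers, on their centre line; the grasp point (between the pads) lies 19 mm behind it; z points along the fingers, y is the direction in which the jaws open and shut (so a half turn about z gives the same grasp; the last joint's range is limited). The gripper opens to 92 mm and grips with 3 to 60 N. Pads are 19 mm wide; open, the fingers measure 130 mm over their backs; the gripper's body (75 mm by 190 mm) begins 47 mm behind the grasp point.
Start: joints at [0.634, 0.342, 1.524, -0, 1.275, -0.146], TCP at [373.229, 369.249, 226.741] pointing down, gripper open.
Joint ranges: [-2.53, 2.53], [-0.77, 2.02], [0.04, 2.7], [-1, 4.14], [0.28, 2.66], [-3.11, 3.11]. Speed limits (rad/s): [2.57, 2.57, 3.14, 3.14, 3.14, 3.14].

## Interface

Orientations are given as [roll, pitch, yaw] about the fixed x, y, z axes, in that order (R = Rz(yaw) Ry(pitch) Rx(roll)).
In Python, from plant import bot gives the robot as it stands.
- The arm moves only by the tool arm_command, never from a script. Its argument "targets" is a list of rows, each an object of numbers: "x", "y", "z": the shift along the world's x, y, z in cm; "roll": the turn about the world's z in rad. In form: [{"x": .., "y": .., "z": .., "roll": ..}, ...]. A call has 1 to 8 rows; each row is the pose to reach, as a shift and turn from the pose commanded when the call began; what a row does not reach only later rows make up. A row lasts 1/12 s, in which the tool goes at most 41.7 mm and 7.16 degrees, less where a joint would pass 70% of its speed; a pose out of reach is approached as far as the arm can. A call with a gripper value outside its range is refused whole. "fingers" is the opening, from 0 (shut) to 1 (fully open), set as the call begins (left out, the last holds). The fingers move at their own pace and stop on an object; the grip force is fixed at half the most. Time passes only in rows, so rows that repeat a pose let the fingers close. It gives the time, the measured TCP pose, the force and the opening at its end, in the units of the state.
- bot.get_obs(): the state, without advancing time (a new reading comes with each control period).
- bot.capture(name): name is "scene" or "top" or "wrist"; returns a dict with "img" (400x640x3 uint8, blue, green, red), "fx", "fy", "cx", "cy" (pixels), "k1" (the pictures are not rectified: a ray, as slopes to the right and down, at radius r is drawn at 1 + k1 r^2 times it, then the intrinsics apply), "position" and "rotation" of the camera in the world; the wrist camera has in their place "hand_eye" (4x4, takes a point from camera to tool coordinates, whose origin is the TCP and whose axes are the flange's). Camera axes: x right, y down, z forward; pixel columns grow to the right and rows downward; lengths in mm; the calibration is good to about 2 mm. A picture is of the moment at which its call begins: read the wrist's pose just before it. There is no depth.
- bot.close_job(): hands the job in, once; it reports no verdict.
The state is a dict: "time": time; "joint_positions": joint angles; "dq": joint speeds; "tau": joint torques, N m; "tool_pos": TCP position; "tcp_rot": TCP orientation; "contact_force": force on the tool from outside, world axes, zero at the start; "moment": the same for the moment, N m; "grip_width": finger opening in mm.
Only numpy, scipy, OpenCV 4.12 (cv2) and the standard library are available. Lean on these libraries where they do the work, as an engineer would, in place of code of your own. Each camera call takes 0.05 s, during which the arm holds its last target.

## Working session

There is one attempt and no reset: what is moved stays moved. The work goes in short steps, Python scripts to look and compute and a tool call to move; the robot and the scene stay as the last step left them, time stands still between calls to the robot, and variables do not carry over. Pictures are saved under pics/ and viewed, and the job is handed in when it is done.

Besides the shell and the picture viewer there is one more tool, called as a command line: name --argument value ..., lists and objects as JSON in quotes. arm_command: Moves the arm, as the interface text tells. Its arguments: {"type":"object","properties":{"targets":{"type":"array","items":{"type":"object","properties":{"x":{"type":"number"},"y":{"type":"number"},"z":{"type":"number"},"roll":{"type":"number"}}}},"fingers":{"type":"number"}},"required":["targets"]}

```bash
ls; mkdir -p pics; python3 - <<'E'
from plant import bot
import cv2
o=bot.get_obs();print({k:o[k] for k in('time','tool_pos','tcp_rot','grip_width')})
for n in('scene','top','wrist'):
    c=bot.capture(n);cv2.imwrite(f'pics/a_{n}.png',c['img']);print(n,{k:v for k,v in c.items() if k!='img'})
E
```

```text
pics
{'time': 0.0, 'tool_pos': array([372.90430179, 369.01503501, 226.06362611]), 'tcp_rot': array([-3.14014637e+00, -2.45539793e-04,  2.35077966e+00]), 'grip_width': 91.95244381242937}
scene {'fx': 425.5260385613377, 'fy': 425.5260385613377, 'cx': 320.6202752640132, 'cy': 203.09222128631774, 'k1': 0.02707482875596945, 'position': array([ -25.83797743, -251.83851496,  662.7955889 ]), 'rotation': array([-2.29426329,  0.00379707, -1.02406106])}
top {'fx': 493.9991479510868, 'fy': 493.9991479510868, 'cx': 326.46771941898754, 'cy': 199.04586293295412, 'k1': -0.05344709019110081, 'position': array([ 419.93634189,   84.77063204, 1200.3709659 ]), 'rotation': array([-3.03370004,  0.00364209, -1.58815675])}
wrist {'fx': 342.2057058817541, 'fy': 342.2057058817541, 'cx': 320.89380387774565, 'cy': 201.42233176036194, 'k1': -0.01785623481861817, 'hand_eye': array([[ 3.76242348e-04, -9.63208439e-01, -2.68755207e-01,
         7.30291826e+01],
       [ 9.99998935e-01,  7.41446917e-04, -1.25737463e-03,
         4.74234054e-02],
       [ 1.41038158e-03, -2.68754448e-01,  9.63207692e-01,
        -1.57855292e+02],
       [ 0.00000000e+00,  0.00000000e+00,  0.00000000e+00,
         1.00000000e+00]])}
```

View pics/a_scene.png

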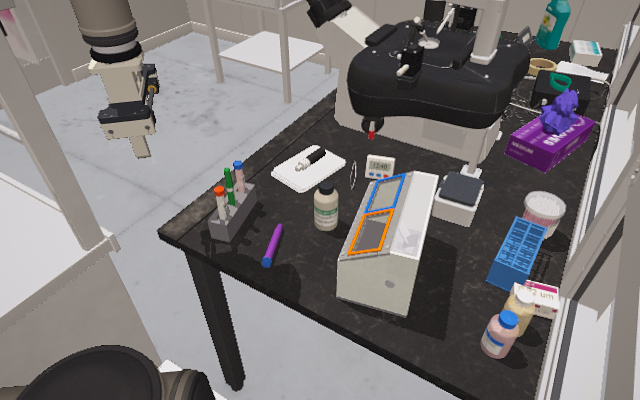

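View pics/a_top.png

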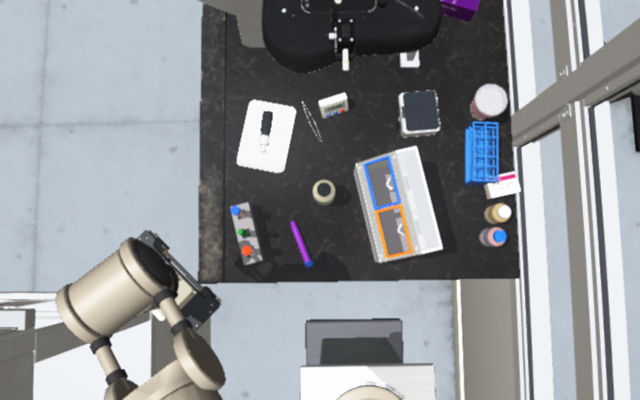

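View pics/a_wrist.png

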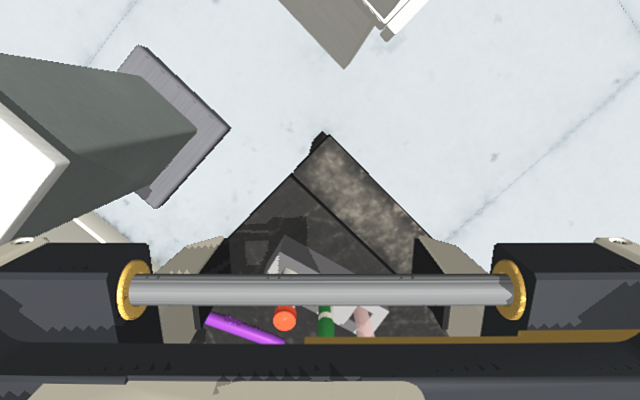

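```bash
cat > h.py <<'E'
import numpy as np,cv2
from scipy.spatial.transform import Rotation as R
def Rm(r): return R.from_euler('xyz',r).as_matrix()
def pose(c,obs=None):
    if 'hand_eye' in c:
        T=np.eye(4);T[:3,:3]=Rm(obs['tcp_rot']);T[:3,3]=obs['tool_pos'];T=T@c['hand_eye'];return T[:3,:3],T[:3,3]
    return Rm(c['rotation']),np.asarray(c['position'])
def ray(c,uv,obs=None):
    K=np.array([[c['fx'],0,c['cx']],[0,c['fy'],c['cy']],[0,0,1.]])
    p=cv2.undistortPoints(np.array(uv,float).reshape(-1,1,2),K,np.array([c['k1'],0,0,0.]),).reshape(-1,2)
    Rc,t=pose(c,obs);d=np.c_[p,np.ones(len(p))]@Rc.T
    return t,d/np.linalg.norm(d,axis=1)[:,None]
def onz(c,uv,z,obs=None):
    t,d=ray(c,uv,obs);return t+d*((z-t[2])/d[:,2])[:,None]
def tri(t1,d1,t2,d2):
    A=np.c_[d1,-d2];s=np.linalg.lstsq(A,t2-t1,rcond=None)[0]
    a=t1+s[0]*d1;b=t2+s[1]*d2;return (a+b)/2,np.linalg.norm(a-b)
def proj(c,P,obs=None):
    Rc,t=pose(c,obs);q=(np.atleast_2d(P)-t)@Rc;K=np.array([[c['fx'],0,c['cx']],[0,c['fy'],c['cy']],[0,0,1.]])
    return cv2.projectPoints(q,np.zeros(3),np.zeros(3),K,np.array([c['k1'],0,0,0.]))[0].reshape(-1,2)
RNG={'blue':((100,110,80),(116,255,255)),'orange':((4,150,120),(20,255,255)),'green':((50,120,30),(75,255,255)),'red':((0,150,120),(12,255,255))}
def comps(img,col,roi=None,mina=6):
    h=cv2.cvtColor(img,cv2.COLOR_BGR2HSV);m=cv2.inRange(h,*RNG[col])
    if roi: z=np.zeros_like(m);x0,y0,x1,y1=roi;z[y0:y1,x0:x1]=m[y0:y1,x0:x1];m=z
    n,l,s,ce=cv2.connectedComponentsWithStats(m)
    return [(s[i].tolist(),ce[i].round(2).tolist(),(l==i).astype(np.uint8)) for i in range(1,n) if s[i][4]>=mina]
E
python3 - <<'E'
from h import *
for n in('top','scene'):
    im=cv2.imread(f'pics/a_{n}.png')
    for c in('blue','orange','red','green'):
        roi=(220,140,420,275) if n=='top' else (180,140,440,280)
        for s,ce,m in comps(im,c,roi): print(n,c,s,ce)
    x=(225,140,435,275) if n=='top' else (190,140,450,275)
    cv2.imwrite(f'pics/z_{n}.png',cv2.resize(im[x[1]:x[3],x[0]:x[2]],None,fx=3.5 if n=='top' else 3,fy=3.5 if n=='top' else 3,interpolation=cv2.INTER_CUBIC))
E
```

```text
top blue [364, 156, 37, 54, 407] [381.66, 182.39]
top blue [230, 205, 10, 10, 76] [234.53, 209.89]
top blue [304, 260, 10, 8, 46] [308.52, 263.87]
top orange [375, 205, 38, 53, 333] [393.02, 231.3]
top orange [242, 246, 9, 9, 68] [246.16, 250.25]
top red [242, 246, 9, 10, 72] [246.11, 250.17]
top green [238, 230, 8, 5, 28] [241.29, 232.0]
scene blue [233, 161, 10, 9, 68] [237.59, 164.65]
scene blue [369, 173, 5, 2, 9] [370.78, 173.56]
scene blue [364, 173, 42, 40, 309] [385.95, 191.57]
scene blue [376, 174, 5, 2, 8] [378.0, 174.62]
scene blue [261, 257, 11, 11, 95] [265.93, 261.97]
scene orange [384, 175, 4, 2, 8] [385.5, 175.5]
scene orange [214, 186, 11, 10, 94] [218.88, 190.62]
scene orange [347, 208, 47, 48, 428] [370.68, 232.7]
scene red [384, 175, 4, 2, 8] [385.5, 175.5]
scene red [214, 186, 11, 10, 94] [218.88, 190.62]
scene green [224, 168, 9, 20, 127] [227.78, 177.76]
scene green [227, 192, 8, 13, 73] [230.82, 198.11]
```

View pics/z_top.png

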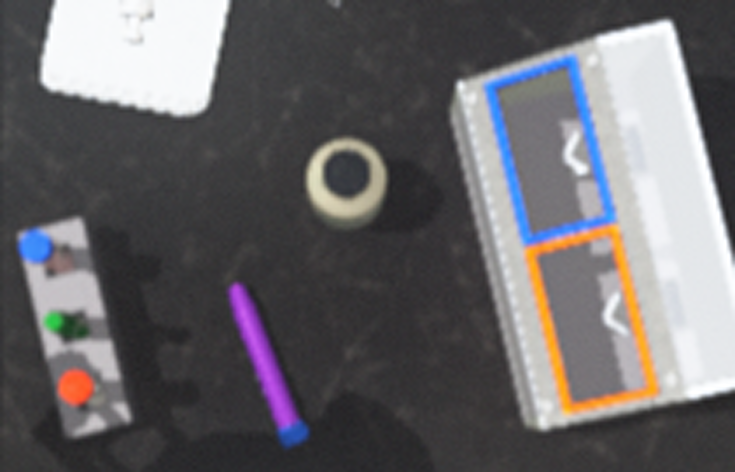

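View pics/z_scene.png

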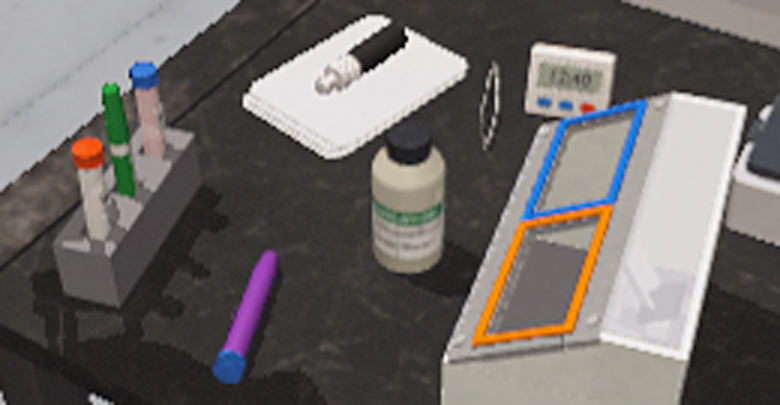

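```bash
python3 - <<'E'
from plant import bot
from h import *
ct=bot.capture('top');cs=bot.capture('scene')
def quad(m):
    m=cv2.resize(m*255,None,fx=4,fy=4,interpolation=cv2.INTER_CUBIC);m=(m>127).astype(np.uint8)
    m=cv2.morphologyEx(m,cv2.MORPH_CLOSE,np.ones((9,9)))
    out=[]
    cn,hh=cv2.findContours(m,cv2.RETR_CCOMP,cv2.CHAIN_APPROX_NONE)
    big=max(cn,key=cv2.contourArea); holes=[c for c,h in zip(cn,hh[0]) if h[3]>=0]
    hole=max(holes,key=cv2.contourArea) if holes else None
    res=[]
    for c in(big,hole):
        if c is None: res.append(None);continue
        hu=cv2.convexHull(c)
        q=cv2.approxPolyN(hu,4).reshape(4,2).astype(float)
        q=(q+0.5)/4-0.5
        res.append(q)
    return res
def order(q): # by angle about centre, start top-left
    c=q.mean(0);a=np.arctan2(*(q-c).T[::-1]);q=q[np.argsort(a)];return q
allp={}
for col in('blue','orange'):
    Q=[]
    for c,roi in((ct,(350,140,420,275)),(cs,(330,150,440,280))):
        m=max(comps(c['img'],col,roi),key=lambda s:s[0][4])[2];Q.append(quad(m))
    for k,nm in((0,'outer'),(1,'inner')):
        if Q[0][k] is None or Q[1][k] is None: print(col,nm,'none');continue
        a,b=order(Q[0][k]),order(Q[1][k])
        # top view and scene view: match order by far/near: both roughly same order TL,TR,BR,BL
        P=[]
        print(col,nm,a.round(1).tolist(),b.round(1).tolist())
        t1,d1=ray(ct,a);t2,d2=ray(cs,b)
        for i in range(4):
            p,e=tri(t1,d1[i],t2,d2[i]);P.append(p);print('  ',p.round(1),round(e,1))
        P=np.array(P);allp[col,nm]=P
        print('  sides',[round(np.linalg.norm(P[i]-P[(i+1)%4]),1) for i in range(4)],'centre',P.mean(0).round(1))
        n=np.cross(P[2]-P[0],P[3]-P[1]);n/=np.linalg.norm(n);print('  n',n*np.sign(n[2]))
for nm,col,roiT,roiS,zc in(('bluecap','blue',(225,200,250,225),(225,150,250,175),121),('orcap','red',(235,240,260,260),(205,180,230,205),121),('marker','green',(230,225,255,240),(215,165,240,190),141)):
    u=max(comps(ct['img'],col,roiT),key=lambda s:s[0][4]);v=max(comps(cs['img'],col,roiS),key=lambda s:s[0][4])
    t1,d1=ray(ct,[u[1]]);t2,d2=ray(cs,[v[1]]);p,e=tri(t1,d1[0],t2,d2[0])
    print(nm,u[1],v[1],'tri',p.round(1),round(e,1),'z%d'%zc,onz(ct,[u[1]],zc-3)[0].round(1))
# block top corners in top image (z_top px /3.5 + offset)
q=np.array([[18,233],[82,217],[131,420],[68,437]])/3.5+[225,140]
B=onz(ct,q,50);print('block',B.round(1).tolist(),[np.linalg.norm(B[i]-B[(i+1)%4]).round(1) for i in range(4)],B.mean(0).round(1))
print('bottle',onz(ct,np.array([[347,172]])/3.5+[225,140],112).round(1))
E
```

```text
blue outer [[362.4, 163.4], [389.1, 154.6], [401.1, 202.9], [373.6, 210.1]] [[375.9, 179.1], [406.9, 170.9], [394.6, 207.4], [362.6, 213.1]]
   [613.5   7.  126.2] 2.1
   [625.8 -49.1 161. ] 0.2
   [521.7 -71.2 156.2] 1.7
   [510.  -15.4 124.9] 1.2
  sides [np.float64(67.2), np.float64(106.5), np.float64(65.0), np.float64(105.9)] centre [567.7 -32.2 142.1]
  n [-0.12926332  0.48359592  0.86569393]
blue inner [[365.6, 164.9], [387.1, 157.6], [398.1, 201.4], [375.6, 206.6]] [[378.4, 180.6], [402.4, 175.1], [391.9, 206.1], [365.9, 211.4]]
   [609.8  -0.  127.7] 1.8
   [620.4 -44.6 152.5] 2.3
   [525.1 -65.  153.7] 2.3
   [517.2 -19.3 125.6] 2.6
  sides [np.float64(52.0), np.float64(97.4), np.float64(54.2), np.float64(94.7)] centre [568.1 -32.2 139.9]
  n [-0.10706504  0.4869885   0.86682136]
orange outer [[374.1, 210.6], [401.1, 203.6], [412.9, 252.4], [385.6, 258.1]] [[362.4, 213.6], [395.1, 206.9], [380.6, 250.9], [345.1, 255.9]]
   [508.6 -16.1 125. ] 2.1
   [520.3 -71.5 158.6] 0.0
   [416.7 -93.3 153.7] 1.0
   [404.6 -38.  121.2] 3.7
  sides [np.float64(65.8), np.float64(105.9), np.
[... 304 characters left out ...]
419.1 -87.8 154.9] 2.2
   [411.  -42.1 126.7] 1.7
  sides [np.float64(53.7), np.float64(98.5), np.float64(54.3), np.float64(97.0)] centre [462.9 -54.7 140.1]
  n [-0.09431602  0.49918652  0.86134622]
bluecap [234.53, 209.89] [237.65, 164.56] tri [516.7 290.3 116.3] 0.7 z121 [516.8 289.7 118. ]
orcap [246.11, 250.17] [218.88, 190.62] tri [427.7 264.5 117.6] 0.8 z121 [428.  264.2 118. ]
marker [240.59, 231.62] [227.54, 177.66] tri [468.3 276.6 118.4] 1.0 z141 [467.8 272.7 138. ]
block [[530.9, 312.9, 50.0], [540.9, 269.9, 50.0], [405.2, 237.6, 50.0], [394.7, 279.4, 50.0]] [np.float64(44.2), np.float64(139.4), np.float64(43.2), np.float64(140.2)] [467.9 275.   50. ]
bottle [[560.1  91.5 112. ]]
```

arm_command --targets '[{"x":0.7,"y":-1.3,"z":-0.5,"roll":0.125},{"x":1.4,"y":-2.6,"z":-1,"roll":0.25},{"x":2.1,"y":-3.9,"z":-1.5,"roll":0.375},{"x":2.7,"y":-5.2,"z":-2,"roll":0.5},{"x":3.4,"y":-6.5,"z":-2.5,"roll":0.625},{"x":4.1,"y":-7.8,"z":-3,"roll":0.75},{"x":4.8,"y":-9.1,"z":-3.5,"roll":0.875},{"x":5.5,"y":-10.5,"z":-4,"roll":1.0}]' --fingers 1

```text
time: 0.92
tool_pos: [428.5, 263.7, 186.4]
tcp_rot: [3.141, -0.0, -2.926]
contact_force: [-0.1, -0.4, -0.2]
grip_width: 91.6
```

```bash
python3 - <<'E'
from plant import bot
import cv2
o=bot.get_obs();print(o['time'],o['tool_pos'],o['tcp_rot'],o['joint_positions'])
c=bot.capture('wrist');cv2.imwrite('pics/b_w.png',c['img']);c=bot.capture('scene');cv2.imwrite('pics/b_s.png',c['img'])
E
```

```text
0.9167 [428.45482636 263.67143786 186.43298879] [ 3.14142644e+00 -9.16329756e-05 -2.92606924e+00] [ 3.99099107e-01  3.39694674e-01  1.64627250e+00  1.96868519e-04
  1.15568524e+00 -1.38730003e+00]
```

View pics/b_w.png

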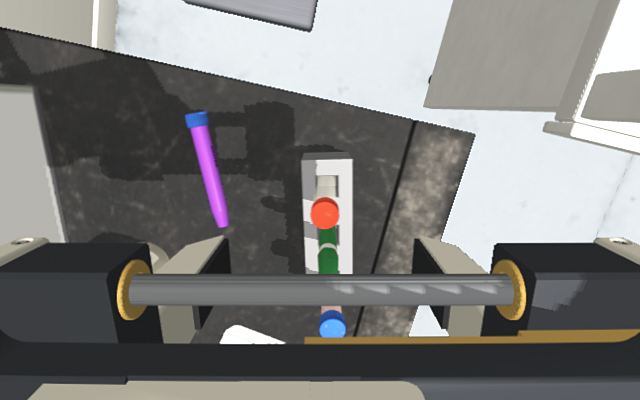

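View pics/b_s.png

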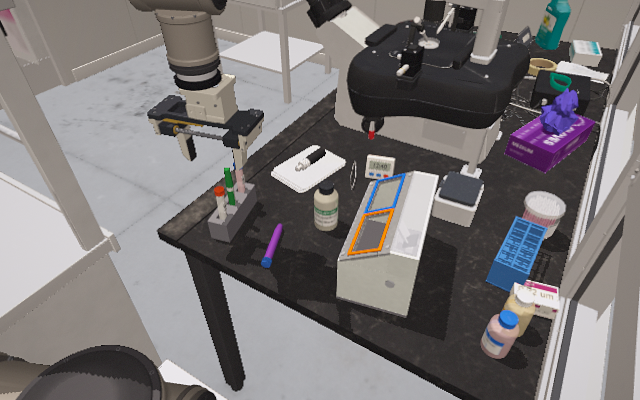

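```bash
cat > wr.py <<'E'
from plant import bot
from h import *
o=bot.get_obs();c=bot.capture('wrist')
print('tcp px',proj(c,o['tool_pos'],o), o['tool_pos'].round(1))
for n,p in (('OC',(428,264.3,118)),('BC',(516.8,289.8,118)),('OP',(463,-56.7,135)),('BP',(568.3,-34.3,135))): print(n,proj(c,p,o).round(1))
for col in('red','blue','green'):
    for s,ce,m in comps(c['img'],col,None,40): print(col,s,ce,onz(c,[ce],118,o)[0].round(1))
E
python3 wr.py
```

```text
tcp px [[319.86465514 256.79989074]] [428.6 262.6 185.9]
OC [[322.9 215.1]]
BC [[331.  329.8]]
OP [[-173.8  174.1]]
BP [[-118.1  319.6]]
red [314, 198, 27, 32, 695] [327.03, 213.37] [426.2 266.9 118. ]
blue [186, 112, 25, 17, 314] [197.95, 119.31] [381.5 172.  118. ]
blue [321, 311, 28, 26, 609] [334.33, 324.65] [511.8 291.3 118. ]
green [322, 228, 17, 18, 219] [330.2, 236.37] [442.3 272.7 118. ]
green [322, 249, 19, 25, 431] [331.2, 261.58] [461.1 277.5 118. ]
```

arm_command --targets '[{"x":-0.1,"y":0.1,"z":-2.5,"roll":0},{"x":-0.1,"y":0.1,"z":-5,"roll":0},{"x":-0.1,"y":0.1,"z":-7.5,"roll":0},{"x":-0.1,"y":0.1,"z":-9,"roll":0},{"x":-0.1,"y":0.1,"z":-9,"roll":0}]'

```text
time: 1.48
tool_pos: [425.0, 265.3, 94.1]
tcp_rot: [-3.141, -0.006, -2.935]
contact_force: [-1.2, 0.2, 1.1]
grip_width: 91.5
```

arm_command --targets '[{"x":0,"y":0,"z":0,"roll":0},{"x":0,"y":0,"z":0,"roll":0},{"x":0,"y":0,"z":0,"roll":0},{"x":0,"y":0,"z":0,"roll":0},{"x":0,"y":0,"z":0,"roll":0},{"x":0,"y":0,"z":0,"roll":0},{"x":0,"y":0,"z":0,"roll":0},{"x":0,"y":0,"z":0,"roll":0}]' --fingers 0

```text
time: 2.15
tool_pos: [427.3, 265.3, 96.9]
tcp_rot: [3.141, 0.0, -2.933]
contact_force: [-0.2, -0.3, 0.2]
grip_width: 43.2
```

```bash
python3 - <<'E'
from plant import bot
import cv2
o=bot.get_obs();print(o['time'],o['tool_pos'],o['tcp_rot'],o['grip_width'],o['contact_force'])
c=bot.capture('scene');cv2.imwrite('pics/c_s.png',cv2.resize(c['img'][80:280,100:360],None,fx=3,fy=3,interpolation=2))
E
```

```text
2.15 [427.27058665 265.25075546  96.9032291 ] [ 3.14142576e+00  2.43226468e-04 -2.93259470e+00] 43.21480526288969 [-0.22035215 -0.29114301  0.16667145]
```

View pics/c_s.png

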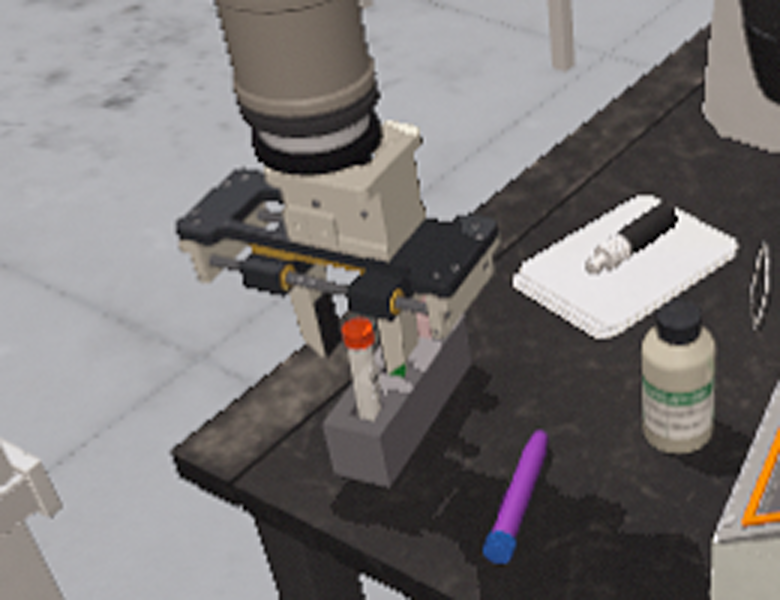

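```bash
python3 - <<'E'
from plant import bot
from h import *
o=bot.get_obs();c=bot.capture('scene');T=Rm(o['tcp_rot']);p=o['tool_pos']
f=lambda P:((proj(c,P)-[100,80])*3).round(0).tolist()
y=T[:,1]
print('tcp',f(p),'grasp',f(p-19*T[:,2]),'fingers tips',f(p+y*21),f(p-y*21),'y',y,'cap',f((427,265.5,114.5)))
E
```

```text
tcp [[361.0, 355.0]] grasp [[356.0, 334.0]] fingers tips [[334.0, 349.0]] [[389.0, 362.0]] y [-2.07546405e-01  9.78225168e-01  1.01004900e-04] cap [[356.0, 336.0]]
```

arm_command --targets '[{"x":0,"y":0,"z":0,"roll":0},{"x":0,"y":0,"z":0,"roll":0},{"x":0,"y":0,"z":0,"roll":0},{"x":0,"y":0,"z":0,"roll":0},{"x":0,"y":0,"z":0,"roll":0},{"x":0,"y":0,"z":0,"roll":0}]'

```text
time: 2.75
tool_pos: [427.2, 265.3, 96.7]
tcp_rot: [3.141, 0.0, -2.932]
contact_force: [-0.2, 0.6, -0.7]
grip_width: 18.8
```

arm_command --targets '[{"x":0,"y":0,"z":1,"roll":0},{"x":0,"y":0,"z":2,"roll":0},{"x":0,"y":0,"z":3,"roll":0},{"x":0,"y":0,"z":3,"roll":0}]'

```text
time: 3.08
tool_pos: [428.7, 265.8, 129.5]
tcp_rot: [3.141, 0.005, -2.932]
contact_force: [1.3, 0.9, 0.5]
grip_width: 18.9
```

arm_command --targets '[{"x":-1.2,"y":-0.25,"z":0,"roll":0},{"x":-2.0,"y":-0.4,"z":-0.15,"roll":0},{"x":-2.7,"y":-0.6,"z":-0.3,"roll":0},{"x":-3.5,"y":-0.75,"z":-0.55,"roll":0},{"x":-4.3,"y":-0.9,"z":-0.9,"roll":0},{"x":-5.0,"y":-1.05,"z":-1.25,"roll":0},{"x":-5.0,"y":-1.05,"z":-1.25,"roll":0}]'

```text
time: 3.67
tool_pos: [375.3, 254.3, 113.6]
tcp_rot: [-3.141, -0.002, -2.932]
contact_force: [-1.8, 0.2, 5.8]
grip_width: 18.9
```

```bash
python3 - <<'E'
from plant import bot
import cv2
o=bot.get_obs();print(o['time'],o['tool_pos'],o['tcp_rot'],o['grip_width'],o['contact_force'])
c=bot.capture('scene');cv2.imwrite('pics/d_s.png',cv2.resize(c['img'][80:280,100:360],None,fx=3,fy=3,interpolation=2))
E
```

```text
3.6667 [375.27397644 254.29285866 113.64332449] [-3.14133662e+00 -2.31622442e-03 -2.93196268e+00] 18.913925836549236 [-1.789586    0.24652376  5.84089755]
```

View pics/d_s.png

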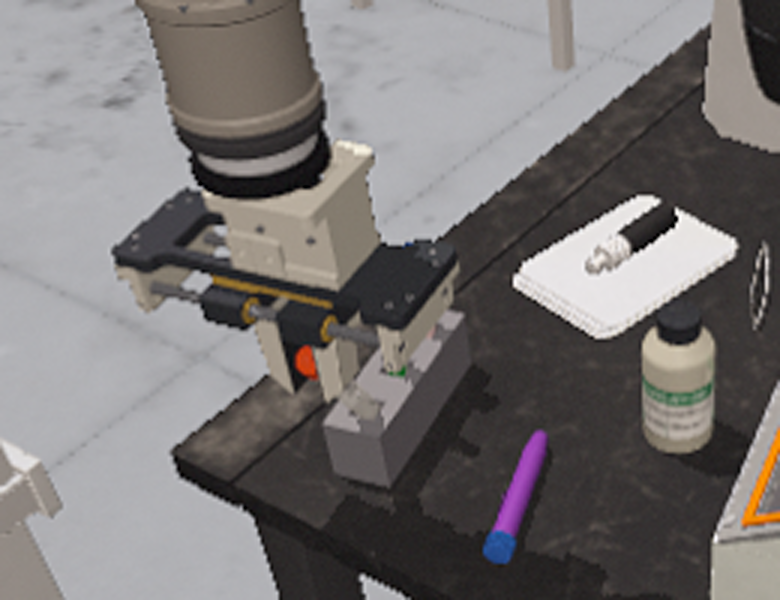

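arm_command --targets '[{"x":0,"y":0,"z":1,"roll":0},{"x":0,"y":0,"z":3,"roll":0},{"x":0,"y":0,"z":6,"roll":0},{"x":0,"y":0,"z":9,"roll":0},{"x":0,"y":0,"z":12,"roll":-0.12},{"x":0,"y":0,"z":14.5,"roll":-0.24},{"x":0,"y":0,"z":15,"roll":-0.36},{"x":0,"y":0,"z":15,"roll":-0.48}]'

```text
time: 4.38
tool_pos: [377.7, 255.0, 265.9]
tcp_rot: [3.14, 0.002, 2.865]
contact_force: [-0.7, -0.7, -0.1]
grip_width: 18.6
```

```bash
cat > look.py <<'E'
import sys
from plant import bot
from h import *
tag=sys.argv[1]
o=bot.get_obs();print(o['time'],o['tool_pos'].round(1),o['tcp_rot'].round(3),o['grip_width'],o['contact_force'].round(1))
for n in('scene','top'):
    c=bot.capture(n);p=o['tool_pos']
    u=proj(c,p)[0].astype(int);x0=int(np.clip(u[0]-100,0,440));y0=int(np.clip(u[1]-75,0,250))
    print(n,'crop origin',x0,y0,'x4')
    cv2.imwrite(f'pics/{tag}_{n}_full.png',c['img'])
    cv2.imwrite(f'pics/{tag}_{n}.png',cv2.resize(c['img'][y0:y0+150,x0:x0+200],None,fx=4,fy=4,interpolation=2))
E
python3 look.py e
```

```text
4.3833 [377.7 255.  265.9] [3.140e+00 2.000e-03 2.865e+00] 18.619006089543056 [-0.7 -0.7 -0.1]
scene crop origin 89 66 x4
top crop origin 138 201 x4
```

View pics/e_scene.png

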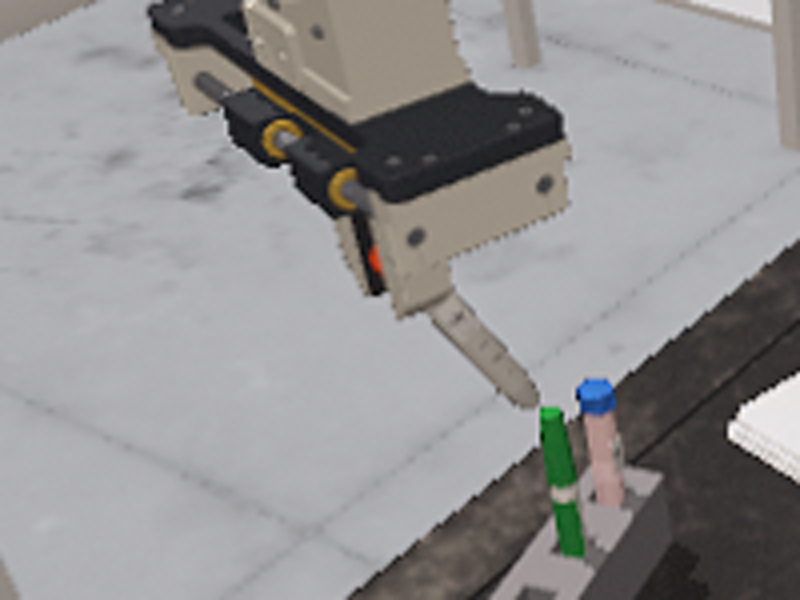

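View pics/e_top.png

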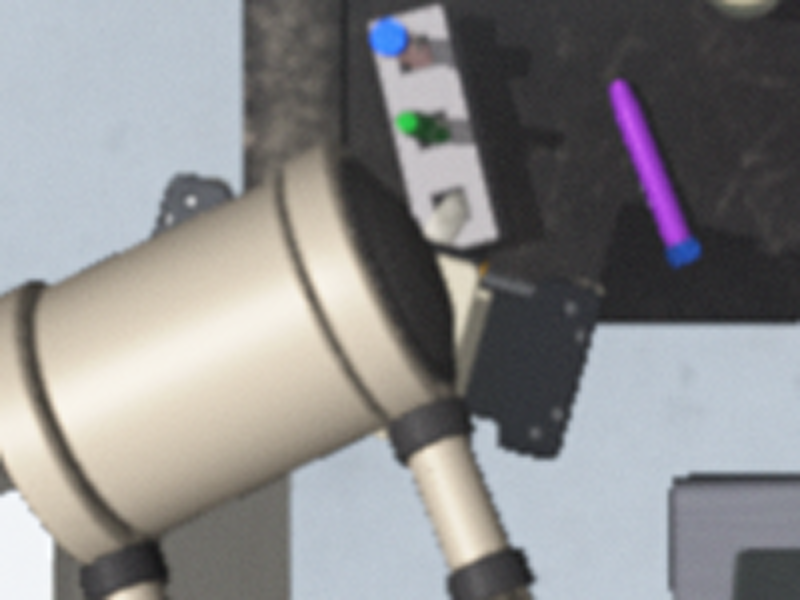

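```bash
cat > tip.py <<'E'
import sys
from plant import bot
from h import *
# tip px from named camera -> tool-plane angle
def tip(cam,uv,img_c=None):
    o=bot.get_obs();c=bot.capture(cam);T=Rm(o['tcp_rot']);p=o['tool_pos']
    t,d=ray(c,[uv],o);d=d[0];n=T[:,1]
    s=((p-t)@n)/(d@n);P=t+s*d
    q=T.T@(P-p);print('tip tool',q.round(1),'world',P.round(1),'len from grasp',np.hypot(q[0],q[2]+19).round(1),'angle',np.degrees(np.arctan2(q[0],q[2]+19)).round(1))
if __name__=='__main__': tip(sys.argv[1],[float(sys.argv[2]),float(sys.argv[3])])
E
python3 tip.py scene 222 167; python3 tip.py top 248.5 250
```

```text
tip tool [-50.8  -0.   77.4] world [425.7 240.9 186.6] len from grasp 108.9 angle -27.8
tip tool [-52.6   0.   31.4] world [427.4 240.6 232.1] len from grasp 72.9 angle -46.2
```

arm_command --targets '[{"x":0.5,"y":-2,"z":0,"roll":-0.12},{"x":1.3,"y":-5,"z":0,"roll":-0.24},{"x":2.2,"y":-8,"z":0,"roll":-0.36},{"x":3.1,"y":-11,"z":0,"roll":-0.48},{"x":4,"y":-14,"z":0,"roll":-0.6},{"x":5,"y":-17,"z":0,"roll":-0.72},{"x":6,"y":-20,"z":0,"roll":-0.84},{"x":6.6,"y":-22,"z":0,"roll":-0.96}]'

```text
time: 5.25
tool_pos: [443.5, 32.3, 263.5]
tcp_rot: [-3.14, -0.0, 1.907]
contact_force: [-0.8, 0.7, -0.1]
grip_width: 19.0
```

arm_command --targets '[{"x":0.3,"y":-1.5,"z":-0.8,"roll":-0.12},{"x":0.55,"y":-2.5,"z":-1.6,"roll":-0.13},{"x":0.55,"y":-2.5,"z":-3,"roll":-0.13},{"x":0.55,"y":-2.5,"z":-3,"roll":-0.13},{"x":0.55,"y":-2.5,"z":-3,"roll":-0.13}]'

```text
time: 5.67
tool_pos: [447.9, 10.1, 233.3]
tcp_rot: [-3.139, -0.001, 1.785]
contact_force: [0.4, 0.6, -0.3]
grip_width: 19.1
```

```bash
python3 look.py f; python3 wr.py; python3 -c "
from plant import bot;import cv2;cv2.imwrite('pics/f_w.png',bot.capture('wrist')['img'])"
```

```text
5.6667 [447.9  10.1 233.3] [-3.139e+00 -1.000e-03  1.785e+00] 19.13378939616969 [ 0.4  0.6 -0.3]
scene crop origin 235 105 x4
top crop origin 266 162 x4
tcp px [[321.87570381 256.62767199]] [448.8  10.2 234.5]
OC [[ 373.7 -181. ]]
BC [[ 516.6 -190.4]]
OP [[321.3 281.3]]
BP [[449.7 281.6]]
red [595, 195, 7, 10, 51] [597.98, 199.53] [676.2  57.4 118. ]
red [300, 256, 43, 18, 596] [320.52, 265.93] [461.1 -51.3 118. ]
red [298, 312, 47, 7, 324] [320.79, 315.0] [471.8 -99.7 118. ]
blue [287, 33, 15, 22, 264] [294.22, 43.42] [404.  120.8 118. ]
blue [597, 165, 9, 9, 75] [601.09, 169.09] [667.7  82.  118. ]
blue [595, 180, 9, 10, 79] [599.06, 184.65] [671.6  69.5 118. ]
blue [387, 240, 128, 34, 801] [469.6, 246.47] [583.6  -5.9 118. ]
blue [492, 305, 29, 14, 265] [507.51, 313.47] [640.1 -62.1 118. ]
```

View pics/f_scene.png

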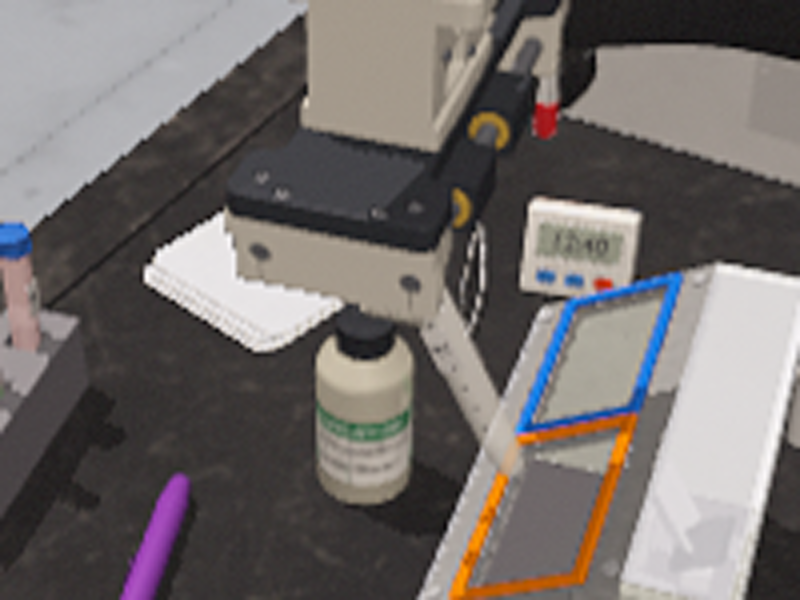

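View pics/f_top.png

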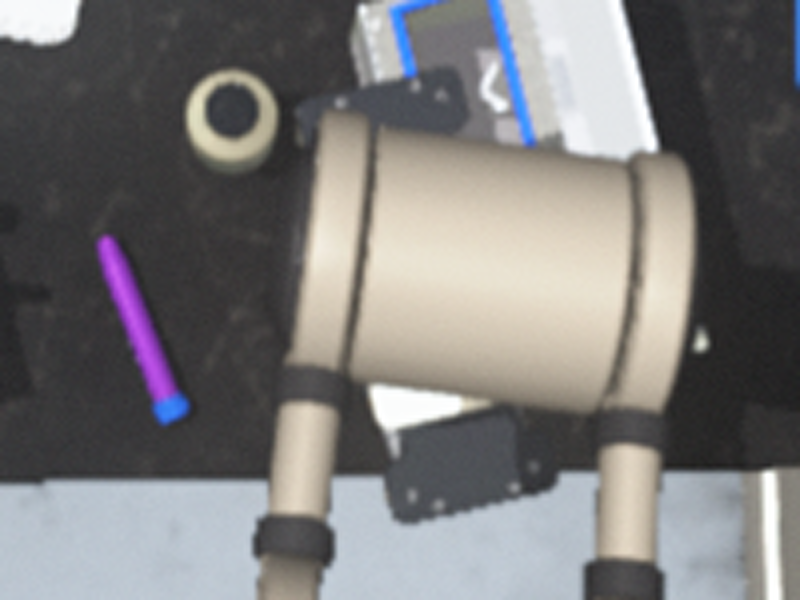

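View pics/f_w.png

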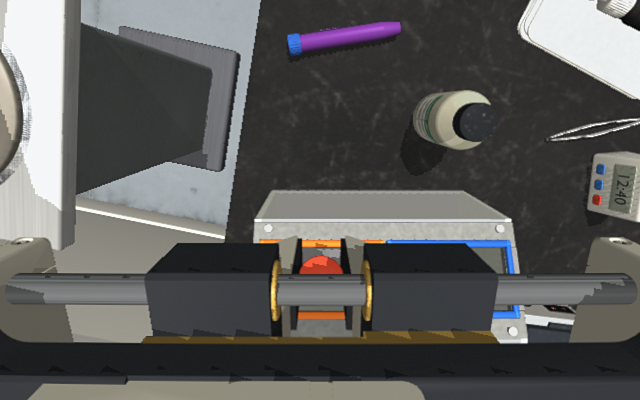

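```bash
python3 tip.py scene 362.5 221.5; python3 - <<'E'
from plant import bot
from h import *
o=bot.get_obs();c=bot.capture('wrist')
n=np.array([-.105,.489,.866]);a=np.radians(12.1);y=np.array([np.cos(a),np.sin(a),0]);x=np.cross(y,n)
O=np.array([463,-56.7,135.]);B=np.array([568.3,-34.3,135])
for nm,C in(('O',O),('B',B)):
  for sx in(-1,1):
    for e in (26,32): print(nm,'x',sx*e,proj(c,[C+4*n+sx*e*x+sy*48*y for sy in(-1,0,1)],o).round(1).tolist())
h=cv2.cvtColor(c['img'],cv2.COLOR_BGR2HSV)
for col,u in(('orange',272),('orange',375),('orange',320),('blue',400),('blue',450),('blue',500)):
    m=cv2.inRange(h,*RNG[col])[:,u];r=np.where(m)[0];print(col,u,[ (int(g[0]),int(g[-1])) for g in np.split(r,np.where(np.diff(r)>1)[0]+1) if len(g)])
E
```

```text
tip tool [-49.5   0.   78.6] world [459.5 -38.2 156.2] len from grasp 109.5 angle -26.9
O x -26 [[264.3, 249.2], [321.1, 249.3], [377.9, 249.3]]
O x -32 [[264.6, 242.1], [321.1, 242.2], [377.6, 242.2]]
O x 26 [[261.7, 313.7], [321.0, 313.8], [380.4, 313.8]]
O x 32 [[261.3, 321.5], [321.0, 321.6], [380.7, 321.6]]
B x -26 [[391.7, 249.5], [448.3, 249.5], [504.5, 249.4]]
B x -32 [[391.3, 242.4], [447.6, 242.4], [503.6, 242.3]]
B x 26 [[394.8, 313.9], [453.9, 313.8], [512.6, 313.5]]
B x 32 [[395.2, 321.7], [454.6, 321.6], [513.5, 321.3]]
orange 272 [(240, 242), (273, 273), (277, 284), (308, 317)]
orange 375 [(240, 242)]
orange 320 [(240, 246), (256, 273), (312, 318)]
blue 400 [(240, 243)]
blue 450 [(240, 243)]
blue 500 [(240, 246), (310, 317)]
```

arm_command --targets '[{"x":0.17,"y":-0.7,"z":-1.2,"roll":0},{"x":0.33,"y":-1.4,"z":-2.4,"roll":0},{"x":0.5,"y":-2.1,"z":-3.6,"roll":0},{"x":0.66,"y":-2.8,"z":-4.8,"roll":0},{"x":0.83,"y":-3.5,"z":-6.05,"roll":0},{"x":1.0,"y":-4.2,"z":-7.25,"roll":0},{"x":1.0,"y":-4.2,"z":-7.25,"roll":0}]'

```text
time: 6.55
tool_pos: [458.7, -32.3, 161.1]
tcp_rot: [-3.141, -0.001, 1.781]
contact_force: [-1.1, -0.2, 0.2]
grip_width: 18.6
```

```bash
python3 look.py g;  python3 -c "
from plant import bot;import cv2;cv2.imwrite('pics/g_w.png',cv2.resize(bot.capture('wrist')['img'][180:380,200:560],None,fx=2.2,fy=2.2))"
```

```text
6.55 [458.7 -32.3 161.1] [-3.141e+00 -1.000e-03  1.781e+00] 18.569374234754935 [-1.1 -0.2  0.2]
scene crop origin 259 143 x4
top crop origin 283 157 x4
```

View pics/g_scene.png

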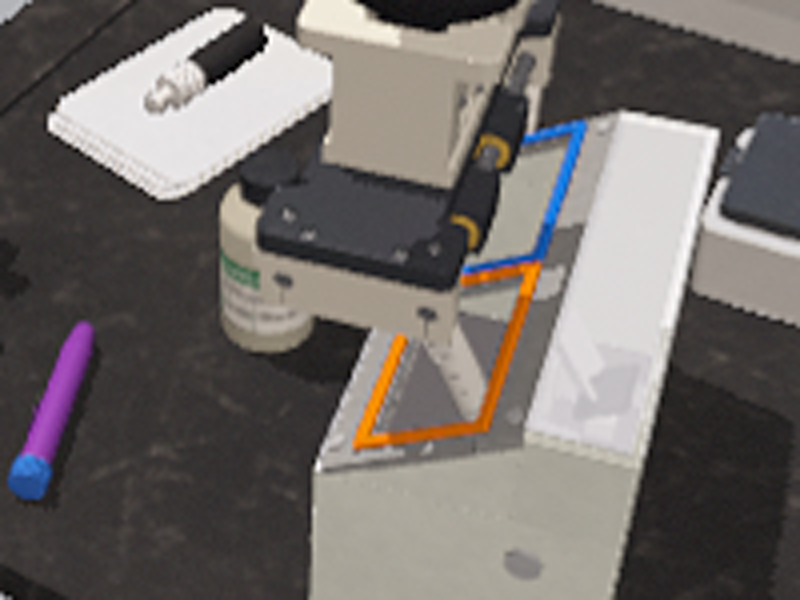

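View pics/g_w.png

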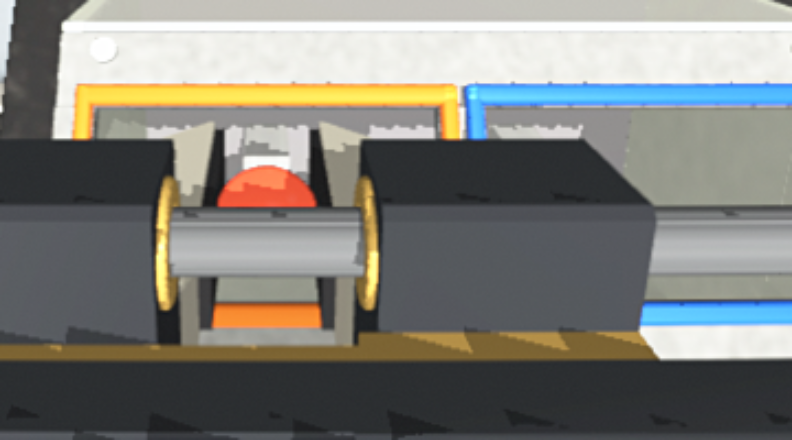

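arm_command --targets '[{"x":0.13,"y":-0.55,"z":-0.95,"roll":0},{"x":0.26,"y":-1.1,"z":-1.9,"roll":0},{"x":0.4,"y":-1.7,"z":-2.9,"roll":0},{"x":0.53,"y":-2.25,"z":-3.85,"roll":0},{"x":0.6,"y":-2.55,"z":-4.4,"roll":0},{"x":0.66,"y":-2.8,"z":-4.85,"roll":0},{"x":0.66,"y":-2.8,"z":-4.85,"roll":0}]'

```text
time: 7.28
tool_pos: [465.2, -60.8, 112.2]
tcp_rot: [-3.14, -0.0, 1.78]
contact_force: [1.6, -0.6, -0.8]
grip_width: 19.1
```

```bash
python3 look.py i;  python3 -c "
from plant import bot;import cv2;cv2.imwrite('pics/i_w.png',cv2.resize(bot.capture('wrist')['img'][180:380,200:560],None,fx=2.2,fy=2.2))"
```

```text
7.2833 [465.2 -60.8 112.2] [-3.14 -0.    1.78] 19.082571833125737 [ 1.6 -0.6 -0.8]
scene crop origin 273 167 x4
top crop origin 293 155 x4
```

View pics/i_scene.png

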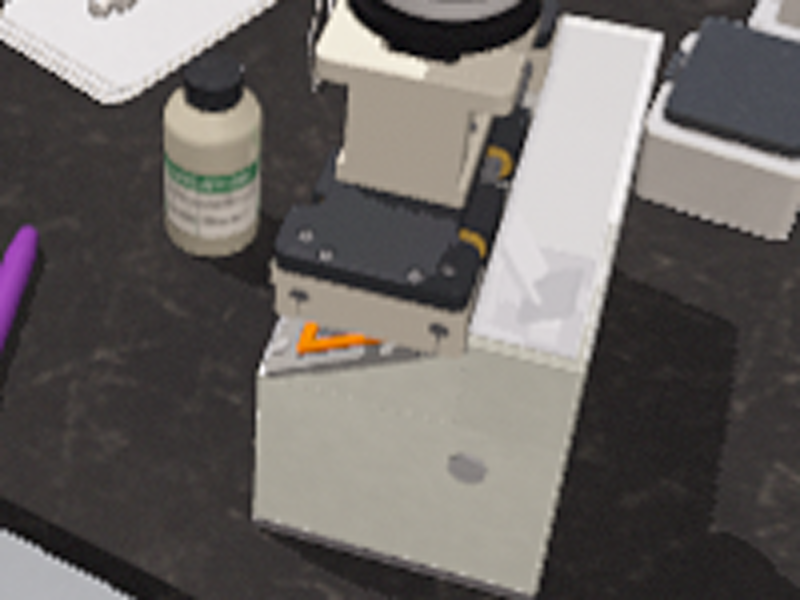

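View pics/i_w.png

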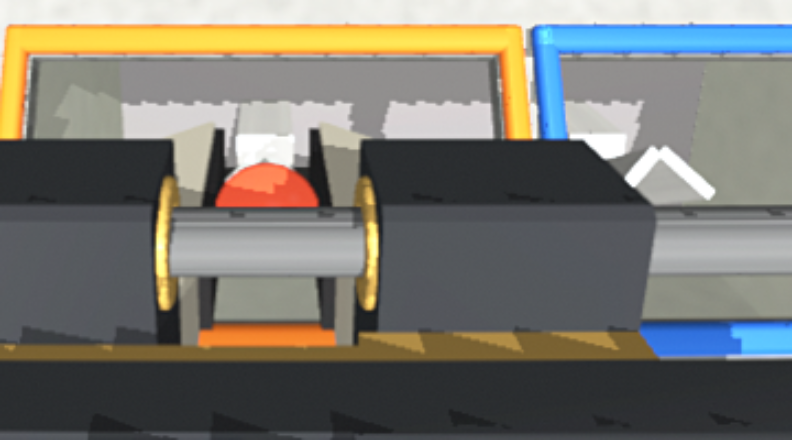

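arm_command --targets '[{"x":0,"y":0,"z":0,"roll":0},{"x":0,"y":0,"z":0,"roll":0},{"x":0,"y":0,"z":0,"roll":0},{"x":0,"y":0,"z":0,"roll":0},{"x":0,"y":0,"z":0,"roll":0},{"x":0,"y":0,"z":0,"roll":0}]' --fingers 0.38

```text
time: 7.93
tool_pos: [465.3, -60.2, 113.3]
tcp_rot: [3.142, -0.0, 1.781]
contact_force: [0.3, -0.8, -0.4]
grip_width: 35.0
```

```bash
python3 look.py j;  python3 -c "
from plant import bot;import cv2;cv2.imwrite('pics/j_w.png',cv2.resize(bot.capture('wrist')['img'][180:380,200:560],None,fx=2.2,fy=2.2))"
```

```text
7.9333 [465.3 -60.2 113.3] [ 3.142 -0.     1.781] 34.956788694842224 [ 0.3 -0.8 -0.4]
scene crop origin 273 166 x4
top crop origin 293 155 x4
```

View pics/j_w.png

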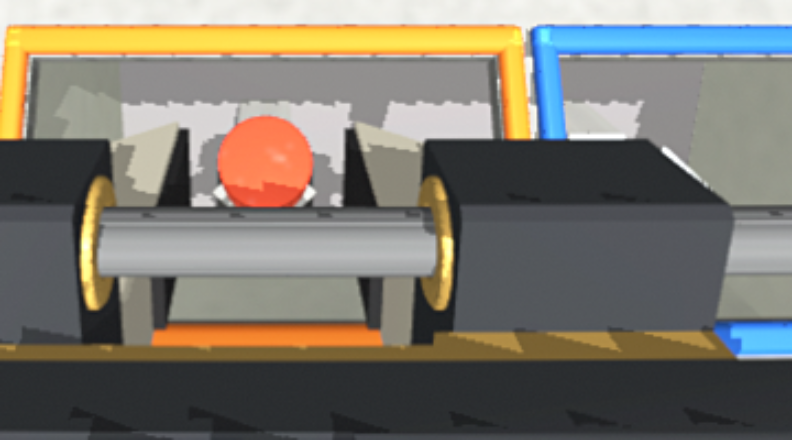

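arm_command --targets '[{"x":-0.1,"y":0.5,"z":0.85,"roll":0},{"x":-0.3,"y":1.4,"z":2.5,"roll":0},{"x":-0.5,"y":2.5,"z":4.4,"roll":0},{"x":-0.8,"y":3.6,"z":6.4,"roll":0},{"x":-1.0,"y":4.7,"z":8.4,"roll":0},{"x":-1.3,"y":5.8,"z":10.3,"roll":0},{"x":-1.4,"y":6.9,"z":12,"roll":-0.12},{"x":-1.4,"y":9,"z":13,"roll":-0.24}]'

```text
time: 8.75
tool_pos: [451.6, 29.7, 245.9]
tcp_rot: [3.138, 0.001, 1.534]
contact_force: [1.1, 0.1, 0.5]
grip_width: 34.7
```

```bash
python3 look.py k;  python3 -c "
from plant import bot;import cv2;cv2.imwrite('pics/k_w.png',bot.capture('wrist')['img'])"
```

```text
8.75 [451.6  29.7 245.9] [3.138e+00 1.000e-03 1.534e+00] 34.651614471672225 [1.1 0.1 0.5]
scene crop origin 226 94 x4
top crop origin 256 160 x4
```

View pics/k_scene.png

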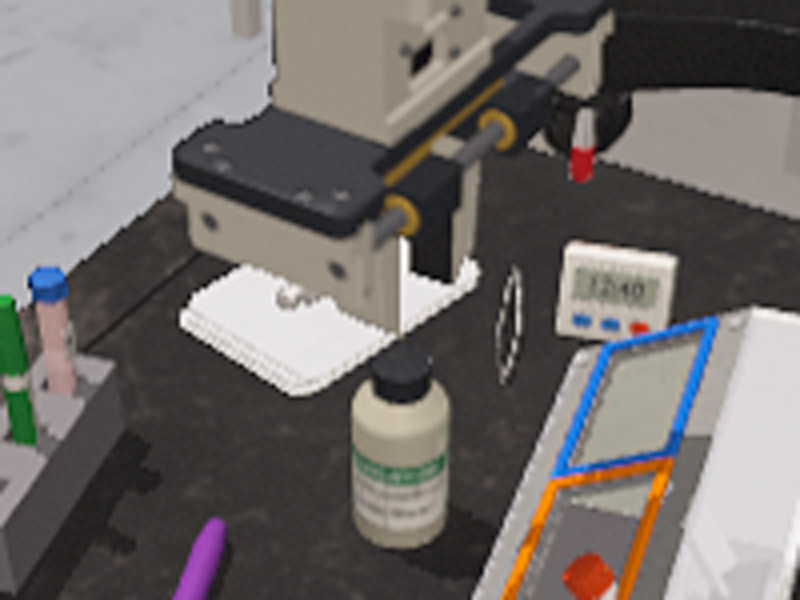

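View pics/k_w.png

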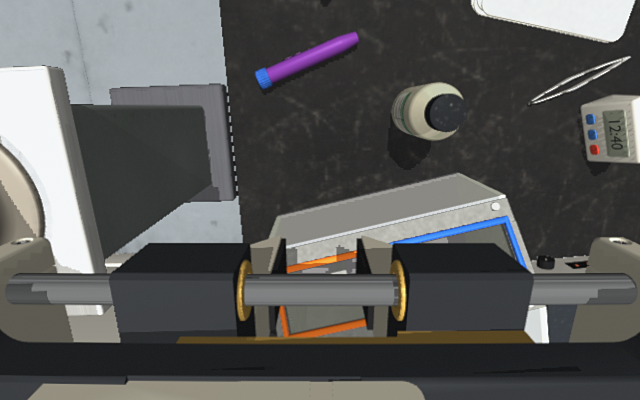

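arm_command --targets '[{"x":0.5,"y":2.3,"z":0,"roll":-0.12},{"x":1,"y":4.6,"z":0,"roll":-0.24},{"x":1.6,"y":7,"z":0,"roll":-0.36},{"x":2.2,"y":10,"z":0,"roll":-0.48},{"x":2.8,"y":13,"z":0,"roll":-0.6},{"x":3.5,"y":16,"z":0,"roll":-0.72},{"x":4.2,"y":19,"z":0,"roll":-0.84},{"x":5,"y":21.5,"z":-1,"roll":-0.96}]' --fingers 1

```text
time: 9.57
tool_pos: [502.0, 246.3, 234.1]
tcp_rot: [3.141, -0.002, 0.578]
contact_force: [0.3, -0.8, 0.0]
grip_width: 83.7
```

arm_command --targets '[{"x":0.5,"y":2,"z":-1,"roll":-0.12},{"x":1,"y":3.5,"z":-2.5,"roll":-0.24},{"x":1.4,"y":4.5,"z":-4,"roll":-0.36},{"x":1.4,"y":4.5,"z":-4.5,"roll":-0.37},{"x":1.4,"y":4.5,"z":-4.5,"roll":-0.37}]'

```text
time: 9.98
tool_pos: [514.3, 288.8, 185.9]
tcp_rot: [3.14, 0.005, 0.216]
contact_force: [-0.7, 0.8, 0.6]
grip_width: 92.0
```

```bash
python3 look.py l;  python3 wr.py; python3 -c "
from plant import bot;import cv2;cv2.imwrite('pics/l_w.png',bot.capture('wrist')['img']);c=bot.capture('top');cv2.imwrite('pics/l_t.png',cv2.resize(c['img'][140:280,330:450],None,fx=4,fy=4,interpolation=2));c=bot.capture('scene');cv2.imwrite('pics/l_s.png',cv2.resize(c['img'][160:310,320:450],None,fx=4,fy=4,interpolation=2))"
```

```text
9.9833 [514.3 288.8 185.9] [3.14  0.005 0.216] 92.02635219291888 [-0.7  0.8  0.6]
scene crop origin 133 62 x4
top crop origin 128 133 x4
tcp px [[321.81974875 254.73612054]] [515.3 288.8 188.4]
OC [[328.3 324.1]]
BC [[320.5 210.1]]
OP [[741.4 371.6]]
BP [[794.3 242.8]]
blue [303, 195, 29, 31, 678] [317.05, 210.39] [516.1 292.1 118. ]
blue [422, 306, 15, 17, 145] [428.23, 316.17] [451.1 190.7 118. ]
green [312, 254, 19, 20, 336] [321.01, 264.04] [476.6 280.6 118. ]
```

View pics/l_w.png

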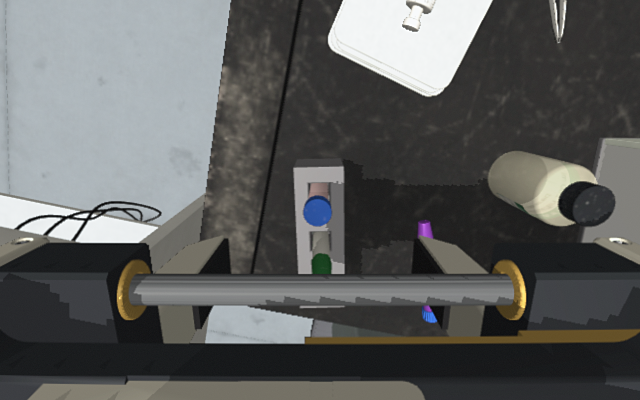

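View pics/l_t.png

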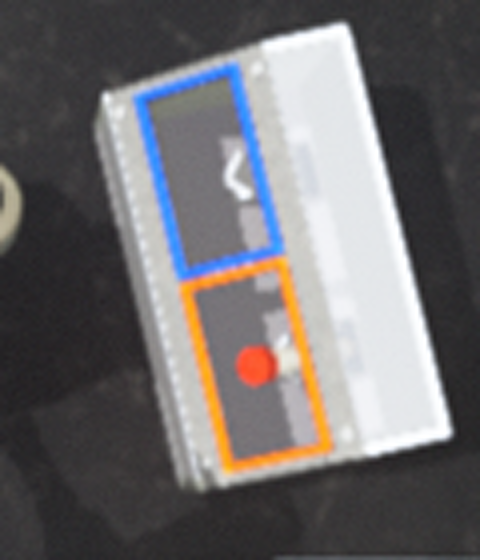

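View pics/l_s.png

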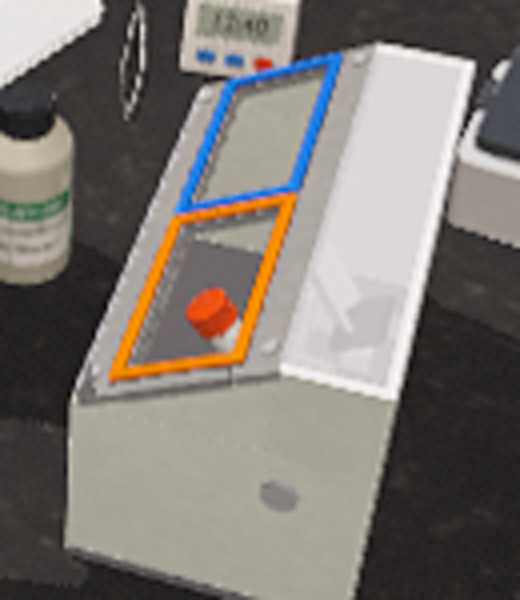

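```bash
cat > chk.py <<'E'
from plant import bot
from h import *
import sys
n=np.array([-.105,.489,.866]);a=np.radians(12.1);y=np.array([np.cos(a),np.sin(a),0]);x=np.cross(y,n)
C={'red':np.array([463,-56.7,135.]),'blue':np.array([568.3,-34.3,135])}
ct=bot.capture('top');cs=bot.capture('scene')
for col in sys.argv[1:]:
    p=proj(ct,C[col])[0];q=proj(cs,C[col])[0];r=lambda p:(int(p[0]-10),int(p[1]-14),int(p[0]+10),int(p[1]+14))
    if col=='red':RNG['red']=((0,190,120),(8,255,255))
    u=max(comps(ct['img'],col,r(p)),key=lambda s:s[0][4]);v=max(comps(cs['img'],col,r(q)),key=lambda s:s[0][4])
    print(u[:2],v[:2]);t1,d1=ray(ct,[u[1]]);t2,d2=ray(cs,[v[1]]);P,e=tri(t1,d1[0],t2,d2[0]);dP=P-C[col]
    print(col,P.round(1),round(e,1),'panel',[(dP@k).round(1) for k in(x,y,n)])
E
python3 chk.py red
```

```text
([390, 227, 9, 8, 52], [393.73, 230.9]) ([367, 233, 12, 11, 70], [372.67, 238.46])
red [464.1 -58.6 121.3] 0.8 panel [np.float64(-5.0), np.float64(0.7), np.float64(-12.9)]
```

arm_command --targets '[{"x":0.1,"y":0.1,"z":-2.5,"roll":0},{"x":0.1,"y":0.1,"z":-5,"roll":0},{"x":0.1,"y":0.1,"z":-7.5,"roll":0},{"x":0.1,"y":0.1,"z":-9.15,"roll":0},{"x":0.1,"y":0.1,"z":-9.15,"roll":0}]'

```text
time: 10.8
tool_pos: [514.2, 289.7, 93.4]
tcp_rot: [3.14, 0.007, 0.211]
contact_force: [-0.5, 0.1, 0.3]
grip_width: 92.0
```

arm_command --targets '[{"x":0,"y":0,"z":0,"roll":0},{"x":0,"y":0,"z":0,"roll":0},{"x":0,"y":0,"z":0,"roll":0},{"x":0,"y":0,"z":0,"roll":0},{"x":0,"y":0,"z":0,"roll":0},{"x":0,"y":0,"z":0,"roll":0},{"x":0,"y":0,"z":0,"roll":0},{"x":0,"y":0,"z":0,"roll":0}]' --fingers 0

```text
time: 11.47
tool_pos: [516.3, 290.8, 96.9]
tcp_rot: [3.142, -0.0, 0.211]
contact_force: [-0.1, -0.1, -0.2]
grip_width: 43.1
```

arm_command --targets '[{"x":0,"y":0,"z":0,"roll":0},{"x":0,"y":0,"z":0,"roll":0},{"x":0,"y":0,"z":0,"roll":0},{"x":0,"y":0,"z":0,"roll":0},{"x":0,"y":0,"z":0,"roll":0},{"x":0,"y":0,"z":0,"roll":0}]'

```text
time: 11.97
tool_pos: [516.3, 290.7, 96.7]
tcp_rot: [3.142, 0.0, 0.211]
contact_force: [-0.7, 0.2, -0.6]
grip_width: 18.6
```

```bash
python3 look.py m
```

```text
11.9667 [516.3 290.7  96.7] [3.142 0.    0.211] 18.593545313322824 [-0.7  0.2 -0.6]
scene crop origin 138 96 x4
top crop origin 135 135 x4
```

View pics/m_scene.png

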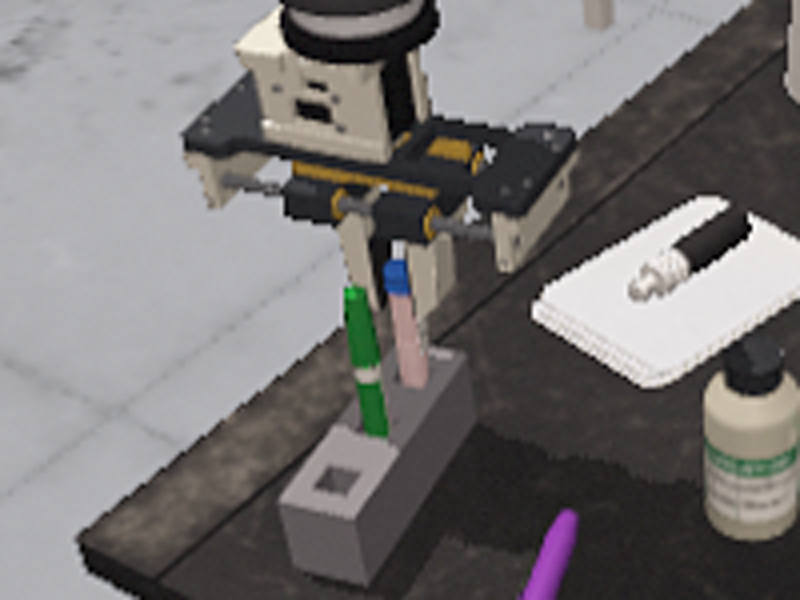

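arm_command --targets '[{"x":0,"y":0,"z":1,"roll":0},{"x":0,"y":0,"z":2,"roll":0},{"x":0,"y":0,"z":3,"roll":0},{"x":0,"y":0,"z":3,"roll":0}]'

```text
time: 12.4
tool_pos: [517.8, 291.4, 130.0]
tcp_rot: [-3.141, -0.005, 0.211]
contact_force: [0.2, 0.8, 1.1]
grip_width: 19.0
```

arm_command --targets '[{"x":0.8,"y":0.15,"z":0,"roll":0},{"x":1.6,"y":0.35,"z":-0.15,"roll":0},{"x":2.4,"y":0.5,"z":-0.3,"roll":0},{"x":3.2,"y":0.65,"z":-0.55,"roll":0},{"x":4.0,"y":0.85,"z":-0.9,"roll":0},{"x":4.7,"y":1.0,"z":-1.25,"roll":0},{"x":4.7,"y":1.0,"z":-1.25,"roll":0}]'

```text
time: 12.98
tool_pos: [564.9, 300.8, 113.1]
tcp_rot: [3.141, -0.0, 0.21]
contact_force: [1.2, -0.2, 3.2]
grip_width: 18.6
```

arm_command --targets '[{"x":0,"y":0,"z":1,"roll":0},{"x":0,"y":0,"z":3,"roll":0},{"x":0,"y":0,"z":6,"roll":0},{"x":0,"y":0,"z":9,"roll":0},{"x":0,"y":0,"z":12,"roll":0.12},{"x":0,"y":0,"z":14.5,"roll":0.24},{"x":0,"y":0,"z":15,"roll":0.36},{"x":0,"y":0,"z":15,"roll":0.48}]'

```text
time: 13.65
tool_pos: [564.0, 301.1, 268.1]
tcp_rot: [3.14, -0.006, 0.697]
contact_force: [0.4, 0.2, -0.7]
grip_width: 19.1
```

```bash
python3 look.py n
```

```text
13.65 [564.  301.1 268.1] [ 3.14  -0.006  0.697] 19.12552581859109 [ 0.4  0.2 -0.7]
scene crop origin 138 14 x4
top crop origin 113 103 x4
```

View pics/n_scene.png

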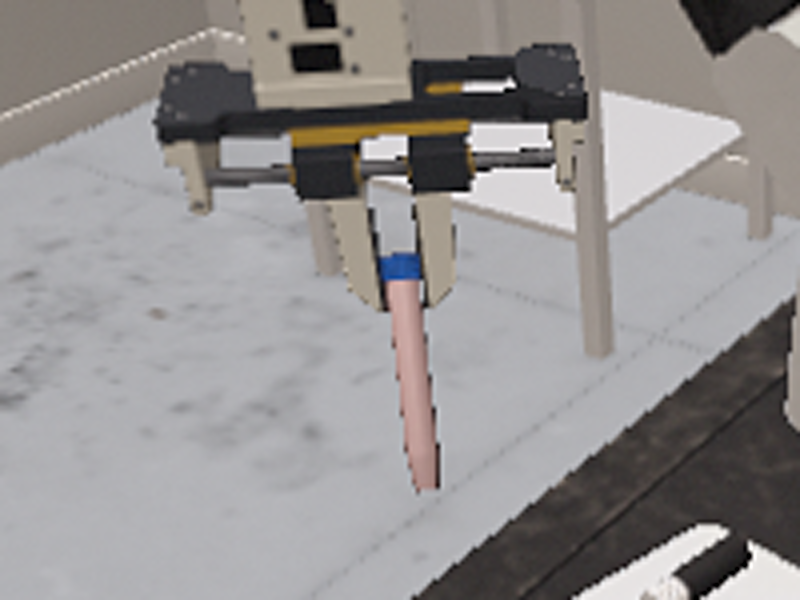

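arm_command --targets '[{"x":0,"y":-2.3,"z":0,"roll":0.12},{"x":0,"y":-5,"z":0,"roll":0.24},{"x":-0.2,"y":-8,"z":0,"roll":0.36},{"x":-0.3,"y":-11.5,"z":0,"roll":0.48},{"x":-0.4,"y":-15,"z":0,"roll":0.6},{"x":-0.5,"y":-18.5,"z":0,"roll":0.72},{"x":-0.6,"y":-22,"z":0,"roll":0.84},{"x":-0.7,"y":-24.5,"z":0,"roll":0.96}]'

```text
time: 14.42
tool_pos: [555.6, 53.1, 264.1]
tcp_rot: [-3.141, 0.001, 1.651]
contact_force: [-0.6, 0.3, -1.2]
grip_width: 19.0
```

arm_command --targets '[{"x":-0.1,"y":-1.5,"z":-0.8,"roll":0.12},{"x":-0.1,"y":-2.3,"z":-1.6,"roll":0.13},{"x":-0.1,"y":-2.3,"z":-3,"roll":0.13},{"x":-0.1,"y":-2.3,"z":-3,"roll":0.13},{"x":-0.1,"y":-2.3,"z":-3,"roll":0.13}]'

```text
time: 14.83
tool_pos: [554.7, 33.3, 233.4]
tcp_rot: [-3.139, -0.001, 1.777]
contact_force: [0.8, -0.9, 0.3]
grip_width: 18.9
```

```bash
python3 look.py o;python3 -c "
from plant import bot;import cv2;cv2.imwrite('pics/o_w.png',bot.capture('wrist')['img'])"
```

```text
14.8333 [554.7  33.3 233.4] [-3.139e+00 -1.000e-03  1.777e+00] 18.94641717359032 [ 0.8 -0.9  0.3]
scene crop origin 253 69 x4
top crop origin 253 108 x4
```

View pics/o_scene.png

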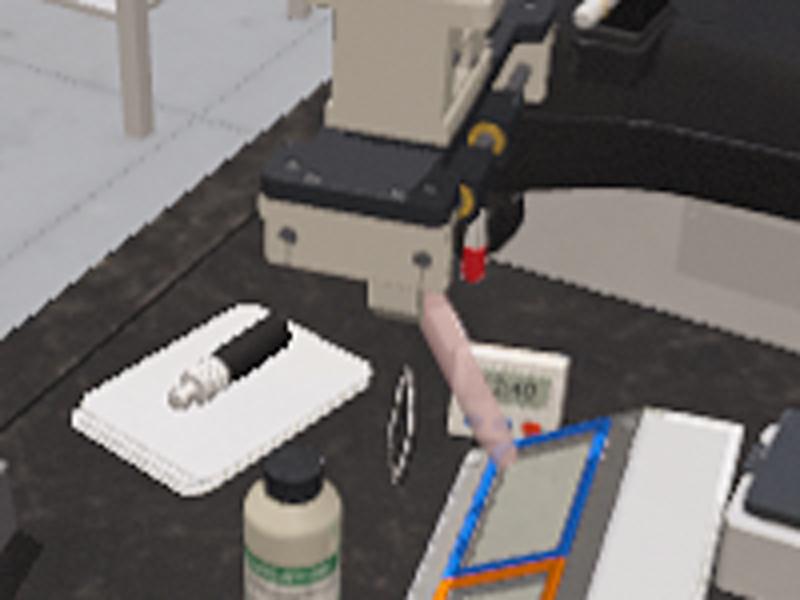

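View pics/o_w.png

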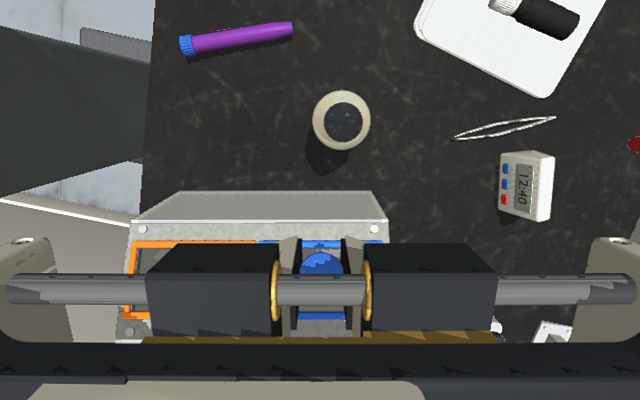

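```bash
python3 tip.py scene 380 185; python3 - <<'E'
from plant import bot
from h import *
c=bot.capture('wrist');h=cv2.cvtColor(c['img'],cv2.COLOR_BGR2HSV);m=cv2.inRange(h,*RNG['blue'])
for u in(270,320,372,378):
    r=np.where(m[:,u])[0];print(u,[(int(g[0]),int(g[-1])) for g in np.split(r,np.where(np.diff(r)>1)[0]+1) if len(g)])
r=np.where(m[242,:])[0];print(r.min(),r.max())
E
```

```text
tip tool [-55.   -0.   80.4] world [567.1 -20.3 154.4] len from grasp 113.6 angle -28.9
270 [(240, 243)]
320 [(240, 246), (252, 273), (311, 318)]
372 [(240, 243)]
378 [(240, 243)]
258 382
```

arm_command --targets '[{"x":0.17,"y":-0.7,"z":-1.2,"roll":0},{"x":0.33,"y":-1.4,"z":-2.4,"roll":0},{"x":0.5,"y":-2.1,"z":-3.6,"roll":0},{"x":0.66,"y":-2.8,"z":-4.8,"roll":0},{"x":0.83,"y":-3.5,"z":-6.05,"roll":0},{"x":1.0,"y":-4.2,"z":-7.25,"roll":0},{"x":1.0,"y":-4.2,"z":-7.25,"roll":0}]'

```text
time: 15.67
tool_pos: [564.5, -9.9, 159.8]
tcp_rot: [-3.138, -0.001, 1.78]
contact_force: [0.1, -0.0, -0.5]
grip_width: 18.8
```

```bash
python3 look.py p;  python3 -c "
from plant import bot;import cv2;cv2.imwrite('pics/p_w.png',cv2.resize(bot.capture('wrist')['img'][180:380,100:460],None,fx=2.2,fy=2.2))"
```

```text
15.6667 [564.5  -9.9 159.8] [-3.138e+00 -1.000e-03  1.780e+00] 18.80265916977845 [ 0.1 -0.  -0.5]
scene crop origin 274 106 x4
top crop origin 271 108 x4
```

View pics/p_scene.png

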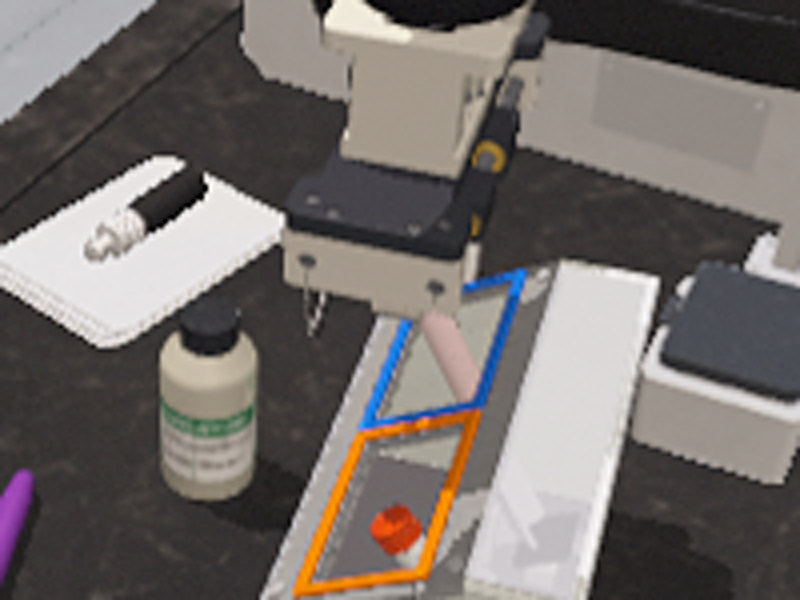

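View pics/p_w.png

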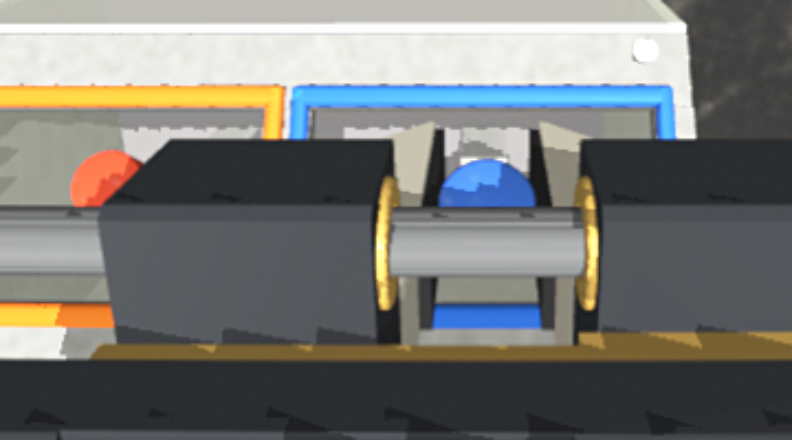

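arm_command --targets '[{"x":0.1,"y":-0.55,"z":-0.95,"roll":0},{"x":0.2,"y":-1.1,"z":-1.9,"roll":0},{"x":0.3,"y":-1.7,"z":-2.9,"roll":0},{"x":0.45,"y":-2.25,"z":-3.85,"roll":0},{"x":0.5,"y":-2.55,"z":-4.4,"roll":0},{"x":0.55,"y":-2.8,"z":-4.85,"roll":0},{"x":0.55,"y":-2.8,"z":-4.85,"roll":0}]'

```text
time: 16.4
tool_pos: [570.4, -37.8, 111.9]
tcp_rot: [-3.14, -0.001, 1.78]
contact_force: [0.3, 0.6, 0.7]
grip_width: 18.9
```

```bash
python3 look.py q;  python3 -c "
from plant import bot;import cv2;cv2.imwrite('pics/q_w.png',cv2.resize(bot.capture('wrist')['img'][180:380,100:460],None,fx=2.2,fy=2.2))"
```

```text
16.4 [570.4 -37.8 111.9] [-3.14e+00 -1.00e-03  1.78e+00] 18.85346316665354 [0.3 0.6 0.7]
scene crop origin 286 128 x4
top crop origin 282 108 x4
```

View pics/q_w.png

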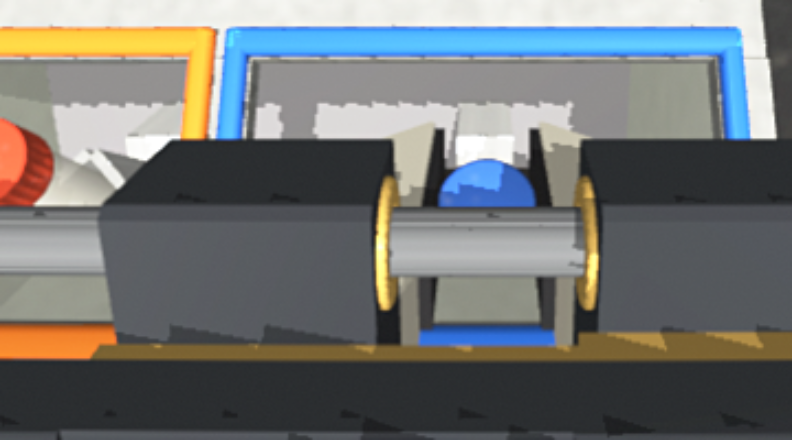

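Blue cap (488,185 in the crop) sits centred in its frame (248–720). Releasing.

arm_command --targets '[{"x":0,"y":0,"z":0,"roll":0},{"x":0,"y":0,"z":0,"roll":0},{"x":0,"y":0,"z":0,"roll":0},{"x":0,"y":0,"z":0,"roll":0},{"x":0,"y":0,"z":0,"roll":0},{"x":0,"y":0,"z":0,"roll":0}]' --fingers 0.38

```text
time: 17.05
tool_pos: [570.9, -37.2, 113.3]
tcp_rot: [3.141, 0.0, 1.781]
contact_force: [-0.3, -0.1, 0.1]
grip_width: 34.7
```

```bash
python3 -c "
from plant import bot;import cv2;cv2.imwrite('pics/r_w.png',cv2.resize(bot.capture('wrist')['img'][180:380,100:460],None,fx=2.2,fy=2.2))"
```

```text
(no output)
```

View pics/r_w.png

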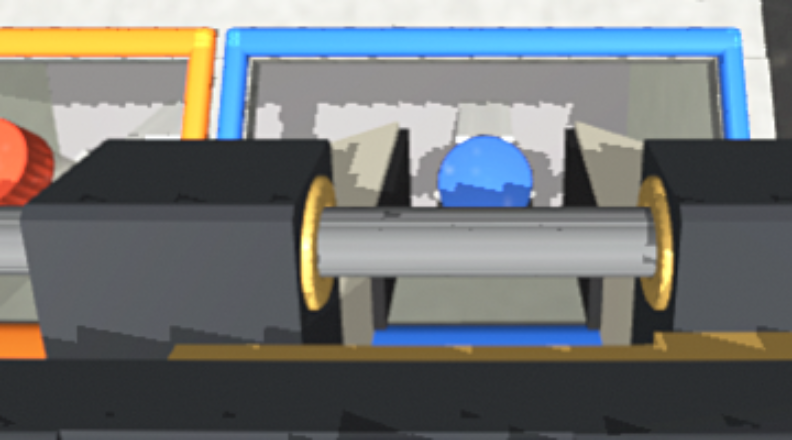

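arm_command --targets '[{"x":-0.1,"y":0.5,"z":0.85,"roll":0},{"x":-0.3,"y":1.4,"z":2.5,"roll":0},{"x":-0.5,"y":2.5,"z":4.4,"roll":0},{"x":-0.8,"y":3.6,"z":6.4,"roll":0},{"x":-1.0,"y":4.7,"z":8.4,"roll":0},{"x":-1.3,"y":5.8,"z":10.3,"roll":0},{"x":-1.4,"y":6.8,"z":12,"roll":0},{"x":-1.4,"y":6.8,"z":12,"roll":0}]'

```text
time: 17.77
tool_pos: [558.1, 32.6, 237.8]
tcp_rot: [3.134, 0.001, 1.783]
contact_force: [0.0, 0.4, -0.3]
grip_width: 34.7
```

arm_command --targets '[{"x":-2.5,"y":3,"z":1,"roll":0},{"x":-5,"y":6.5,"z":1,"roll":0},{"x":-7,"y":10,"z":1,"roll":0},{"x":-7,"y":13,"z":1,"roll":0},{"x":-7,"y":16,"z":1,"roll":0},{"x":-7,"y":18,"z":1,"roll":0},{"x":-7,"y":18,"z":1,"roll":0}]'

```text
time: 18.35
tool_pos: [486.1, 213.9, 242.8]
tcp_rot: [-3.142, -0.001, 1.784]
contact_force: [-0.6, -0.2, 0.1]
grip_width: 34.7
```

```bash
python3 chk.py red blue; python3 -c "
from plant import bot;import cv2;cv2.imwrite('pics/s_w.png',bot.capture('wrist')['img']);c=bot.capture('top');cv2.imwrite('pics/s_t.png',cv2.resize(c['img'][140:280,330:450],None,fx=4,fy=4,interpolation=2));c=bot.capture('scene');cv2.imwrite('pics/s_s.png',cv2.resize(c['img'][160:310,320:450],None,fx=4,fy=4,interpolation=2))"
```

```text
([391, 228, 7, 7, 44], [393.95, 230.93]) ([367, 233, 12, 11, 91], [372.46, 237.91])
red [463.8 -58.6 123. ] 1.4 panel [np.float64(-4.3), np.float64(0.4), np.float64(-11.4)]
([379, 178, 10, 10, 76], [383.22, 182.7]) ([383, 195, 13, 13, 113], [389.44, 200.65])
blue [571.6 -40.3 120.6] 2.4 panel [np.float64(-1.6), np.float64(1.9), np.float64(-15.7)]
```

View pics/s_w.png

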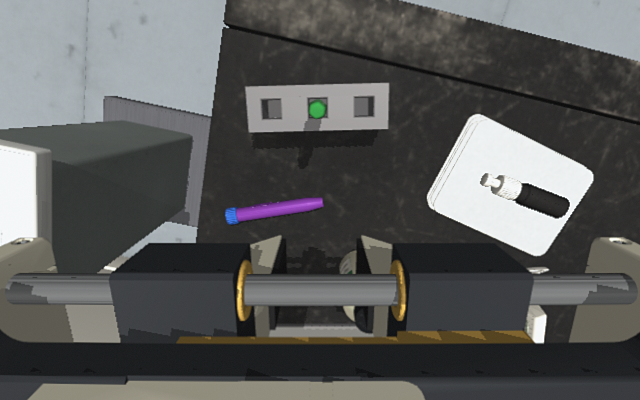

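View pics/s_t.png

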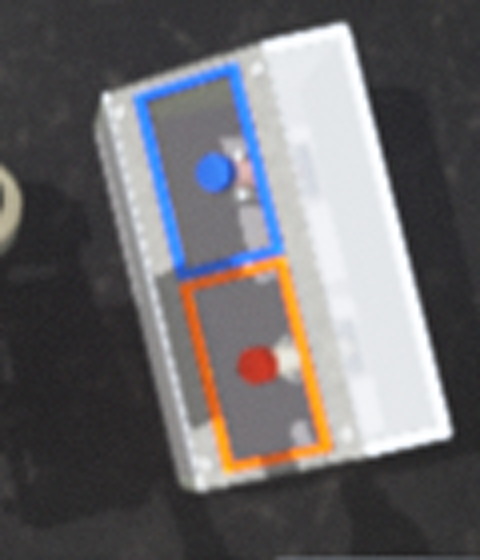

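View pics/s_s.png

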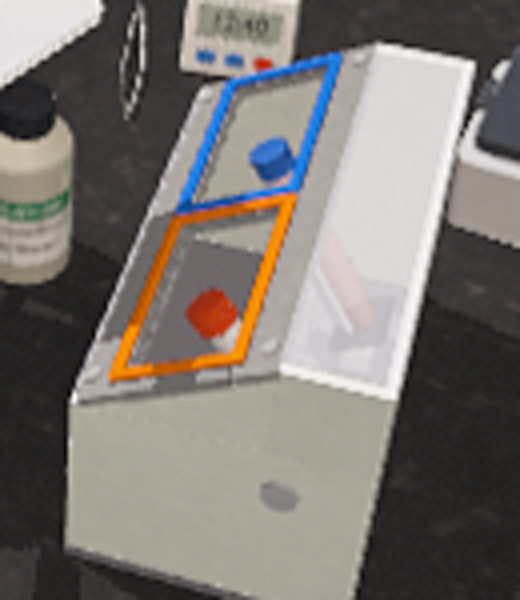

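arm_command --targets '[{"x":0.3,"y":-3,"z":0,"roll":0},{"x":0.8,"y":-6.5,"z":0,"roll":0},{"x":1.3,"y":-10,"z":0,"roll":0},{"x":1.8,"y":-14,"z":0,"roll":0},{"x":2.3,"y":-18,"z":0,"roll":0},{"x":2.8,"y":-22,"z":0,"roll":0},{"x":3.3,"y":-26,"z":0,"roll":0},{"x":3.7,"y":-29.5,"z":0,"roll":0}]'

```text
time: 19.27
tool_pos: [523.3, -88.0, 243.4]
tcp_rot: [3.141, 0.001, 1.778]
contact_force: [1.2, 0.6, 0.5]
grip_width: 34.8
```

arm_command --targets '[{"x":0,"y":0,"z":0,"roll":0},{"x":0,"y":0,"z":0,"roll":0},{"x":0,"y":0,"z":0,"roll":0}]'

```text
time: 19.52
tool_pos: [523.3, -84.7, 243.1]
tcp_rot: [-3.141, -0.001, 1.779]
contact_force: [0.1, 0.2, 0.6]
grip_width: 34.7
```

```bash
cat > chk2.py <<'E'
from plant import bot
from h import *
import sys
n=np.array([-.105,.489,.866]);a=np.radians(12.1);y=np.array([np.cos(a),np.sin(a),0]);x=np.cross(y,n)
o=bot.get_obs();c=bot.capture('wrist');cv2.imwrite('pics/%s.png'%sys.argv[1],c['img']);print(o['time'],o['tool_pos'])
im=c['img'].copy()
for nm,C in(('O',np.array([463,-56.7,135.])),('B',np.array([568.3,-34.3,135]))):
    print(nm,'frame inner',proj(c,[C+4*n+sx*26*x+sy*48*y for sx,sy in((-1,-1),(-1,1),(1,1),(1,-1))],o).round(1).tolist(),'captop home',proj(c,C-8*n,o).round(1).tolist(),'capbottom',proj(c,C-21*n,o).round(1).tolist())
E
python3 chk2.py t_w
```

```text
19.5167 [523.34955218 -84.71585003 243.10990094]
O frame inner [[192.8, 117.6], [315.0, 117.0], [314.8, 180.3], [186.3, 180.6]] captop home [[255.1, 154.0]] capbottom [[258.0, 160.0]]
B frame inner [[329.9, 117.2], [452.2, 117.1], [459.1, 180.2], [330.4, 180.5]] captop home [[390.0, 153.9]] capbottom [[387.0, 159.9]]
```

View pics/t_w.png

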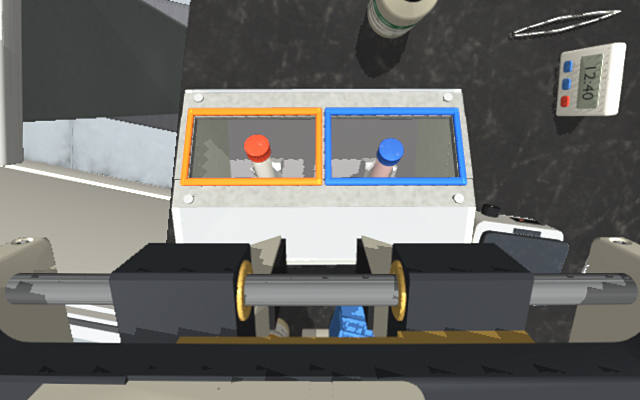

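```bash
python3 -c "
import cv2;i=cv2.imread('pics/t_w.png');cv2.imwrite('pics/t_z.png',cv2.resize(i[95:195,180:480],None,fx=2.66,fy=2.66,interpolation=2));cv2.imwrite('pics/t_z2.png',cv2.resize(i[125:185,230:420],None,fx=4.2,fy=4.2,interpolation=2))"
```

```text
(no output)
```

View pics/t_z2.png

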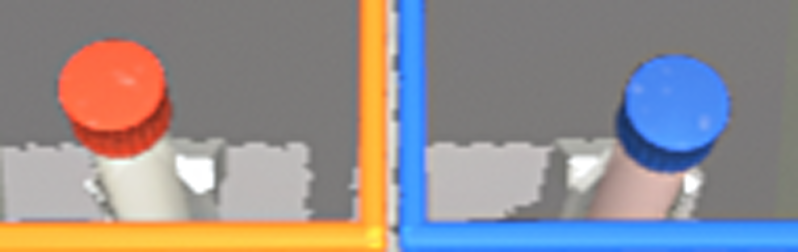

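arm_command --targets '[{"x":-1.7,"y":-0.6,"z":-1.2,"roll":0},{"x":-3.5,"y":-1.3,"z":-2.5,"roll":0},{"x":-5.2,"y":-1.9,"z":-4,"roll":0},{"x":-5.2,"y":-1.9,"z":-4,"roll":0},{"x":-5.2,"y":-1.9,"z":-4,"roll":0}]'

```text
time: 19.98
tool_pos: [471.5, -102.2, 203.4]
tcp_rot: [-3.141, -0.001, 1.781]
contact_force: [0.2, 0.9, 0.1]
grip_width: 34.5
```

```bash
python3 chk2.py u_w; python3 -c "
import cv2;i=cv2.imread('pics/u_w.png');cv2.imwrite('pics/u_z.png',cv2.resize(i[80:220,230:420],None,fx=4.2,fy=4.2,interpolation=2))"
```

```text
19.9833 [ 471.498428   -102.23916184  203.40041469]
O frame inner [[251.7, 109.2], [395.6, 109.2], [400.2, 183.8], [247.4, 183.7]] captop home [[323.6, 152.5]] capbottom [[323.5, 159.5]]
B frame inner [[413.1, 109.5], [555.4, 110.2], [569.6, 184.2], [418.7, 184.0]] captop home [[481.2, 152.9]] capbottom [[473.1, 159.9]]
```

View pics/u_z.png

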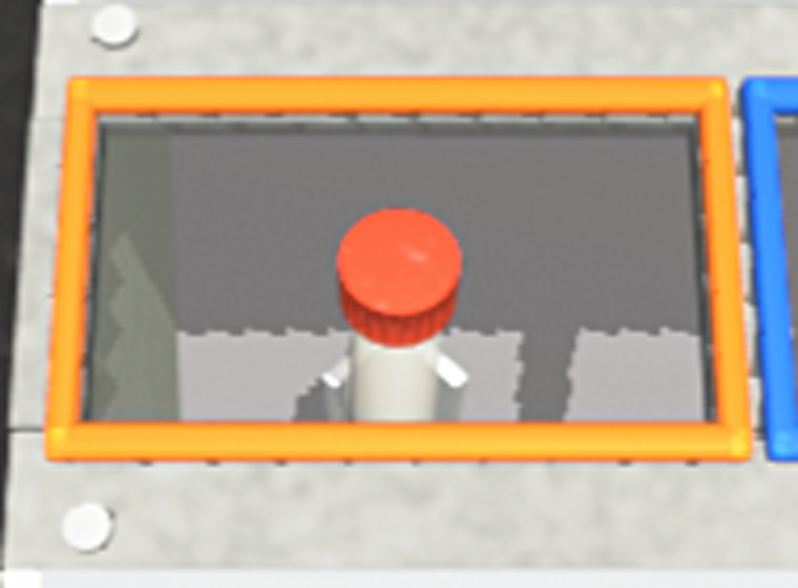

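arm_command --targets '[{"x":3.5,"y":0.7,"z":0,"roll":0},{"x":7,"y":1.5,"z":0,"roll":0},{"x":10.53,"y":2.24,"z":0,"roll":0},{"x":10.53,"y":2.24,"z":0,"roll":0},{"x":10.53,"y":2.24,"z":0,"roll":0}]'

```text
time: 20.45
tool_pos: [579.3, -79.5, 203.1]
tcp_rot: [3.141, 0.0, 1.783]
contact_force: [-0.6, 0.7, -0.3]
grip_width: 35.0
```

```bash
python3 chk2.py v_w; python3 -c "
import cv2;i=cv2.imread('pics/v_w.png');cv2.imwrite('pics/v_z.png',cv2.resize(i[80:220,230:420],None,fx=4.2,fy=4.2,interpolation=2))"
```

```text
20.45 [579.34627775 -79.50917343 203.13941866]
O frame inner [[87.7, 108.8], [230.3, 108.4], [224.6, 183.0], [73.5, 182.9]] captop home [[162.0, 151.8]] capbottom [[170.1, 158.8]]
B frame inner [[247.8, 108.7], [392.0, 108.9], [396.2, 183.6], [243.1, 183.3]] captop home [[319.8, 152.1]] capbottom [[319.9, 159.2]]
```

View pics/v_z.png

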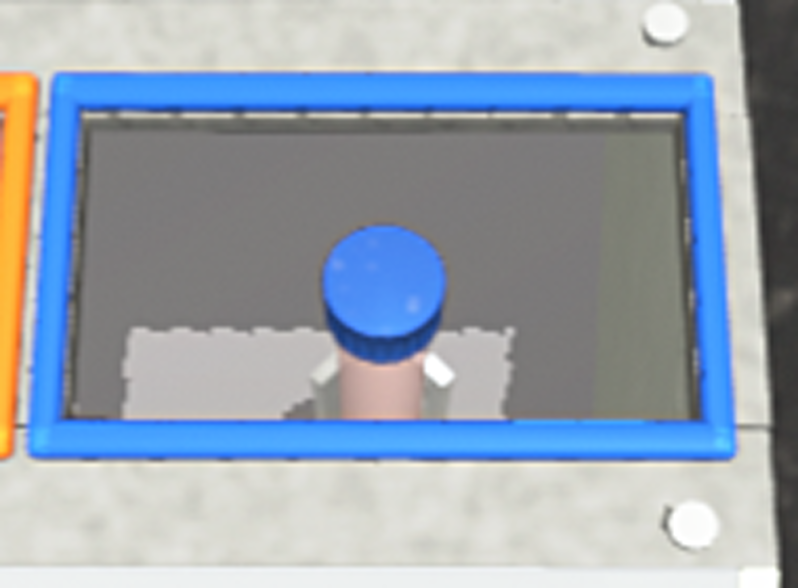

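```bash
python3 -c "
import cv2,numpy as np
i=cv2.imread('pics/u_w.png');j=cv2.imread('pics/v_w.png');a=np.vstack([i[90:260,230:430],j[90:260,226:426]]);cv2.imwrite('pics/uv.png',cv2.resize(a,None,fx=1.75,fy=1.75,interpolation=2))
k=cv2.imread('pics/s_s.png');
from plant import bot
c=bot.capture('scene');cv2.imwrite('pics/w_s.png',c['img'])
"
```

```text
(no output)
```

View pics/uv.png

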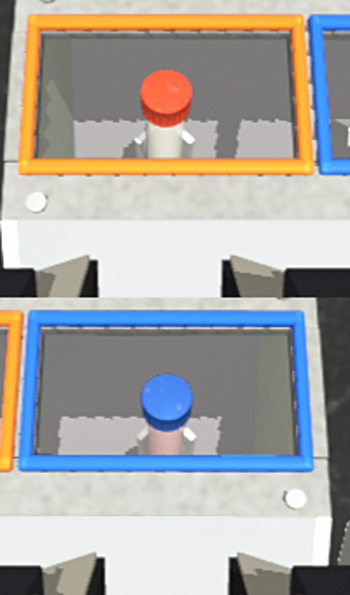

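```bash
python3 - <<'E'
from plant import bot
o=bot.get_obs();print(o['time'],o['tool_pos'].round(1),o['tcp_rot'].round(3),o['dq'].round(3))
E
```

```text
20.55 [577.3 -80.2 203.5] [3.141 0.    1.782] [-0.015 -0.023  0.025  0.001 -0.005 -0.001]
```

arm_command --targets '[{"x":-3,"y":1.8,"z":0,"roll":0},{"x":-6,"y":3.6,"z":0,"roll":0},{"x":-9,"y":5.4,"z":0,"roll":0},{"x":-12.3,"y":7.27,"z":-0.5,"roll":0},{"x":-12.3,"y":7.27,"z":-1.1,"roll":0},{"x":-12.3,"y":7.27,"z":-1.1,"roll":0}]'

```text
time: 21.05
tool_pos: [451.9, -7.4, 192.5]
tcp_rot: [-3.141, -0.0, 1.782]
contact_force: [0.4, 0.8, 0.2]
grip_width: 34.9
```

arm_command --targets '[{"x":0.2,"y":-0.9,"z":-1.6,"roll":0},{"x":0.4,"y":-1.8,"z":-3.2,"roll":0},{"x":0.6,"y":-2.7,"z":-4.8,"roll":0},{"x":0.75,"y":-3.5,"z":-6.2,"roll":0},{"x":0.75,"y":-3.5,"z":-6.2,"roll":0}]'

```text
time: 21.47
tool_pos: [461.5, -44.7, 128.7]
tcp_rot: [-3.139, -0.001, 1.779]
contact_force: [0.7, 0.4, -0.1]
grip_width: 34.7
```

```bash
python3 -c "
from plant import bot;import cv2;o=bot.get_obs();print(o['tool_pos'],o['contact_force'],o['grip_width']);cv2.imwrite('pics/x_w.png',cv2.resize(bot.capture('wrist')['img'][180:380,200:560],None,fx=2.2,fy=2.2))"
```

```text
[461.52761683 -44.67412622 128.66478686] [ 0.73826311  0.44588393 -0.09750173] 34.690820680433795
```

View pics/x_w.png

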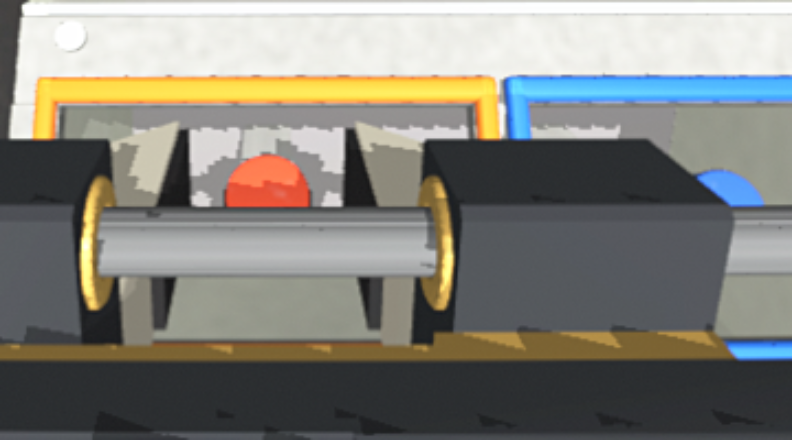

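arm_command --targets '[{"x":0.1,"y":-0.5,"z":-0.9,"roll":0},{"x":0.2,"y":-1.0,"z":-1.8,"roll":0},{"x":0.3,"y":-1.4,"z":-2.45,"roll":0},{"x":0.3,"y":-1.4,"z":-2.45,"roll":0},{"x":0.3,"y":-1.4,"z":-2.45,"roll":0}]'

```text
time: 21.93
tool_pos: [464.5, -57.3, 105.5]
tcp_rot: [-3.141, -0.0, 1.78]
contact_force: [-0.2, -0.4, 0.5]
grip_width: 35.0
```

arm_command --targets '[{"x":0,"y":0,"z":0,"roll":0},{"x":0,"y":0,"z":0,"roll":0},{"x":0,"y":0,"z":0,"roll":0},{"x":0,"y":0,"z":0,"roll":0},{"x":0,"y":0,"z":0,"roll":0},{"x":0,"y":0,"z":0,"roll":0}]' --fingers 0

```text
time: 22.43
tool_pos: [464.7, -57.0, 106.0]
tcp_rot: [3.141, 0.0, 1.781]
contact_force: [0.6, 0.6, 1.7]
grip_width: 19.2
```

```bash
python3 -c "
from plant import bot;import cv2;o=bot.get_obs();print(o['tool_pos'],o['contact_force'],o['grip_width']);cv2.imwrite('pics/y_w.png',cv2.resize(bot.capture('wrist')['img'][180:380,200:560],None,fx=2.2,fy=2.2))"
```

```text
[464.71697558 -57.01185789 105.95272492] [0.60867053 0.55398227 1.66235215] 19.21566778656551
```

View pics/y_w.png

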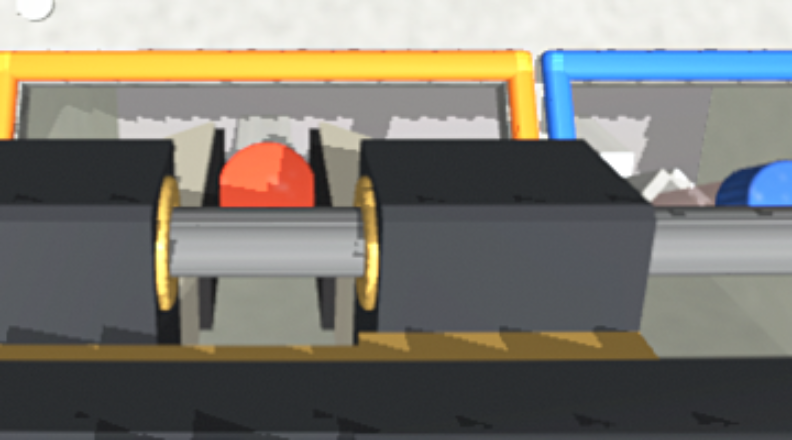

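arm_command --targets '[{"x":-0.1,"y":0.4,"z":0.75,"roll":0},{"x":-0.2,"y":1.2,"z":2.2,"roll":0},{"x":-0.4,"y":2.1,"z":3.8,"roll":0},{"x":-0.6,"y":3.1,"z":5.5,"roll":0},{"x":-0.9,"y":4.2,"z":7.4,"roll":0},{"x":-1.1,"y":5.3,"z":9.4,"roll":0},{"x":-1.3,"y":6.4,"z":11.3,"roll":0},{"x":-1.5,"y":7.3,"z":13,"roll":0}]'

```text
time: 23.15
tool_pos: [449.3, 16.8, 237.5]
tcp_rot: [3.141, 0.0, 1.781]
contact_force: [0.5, 0.1, 0.2]
grip_width: 19.0
```

```bash
python3 look.py z1
```

```text
23.15 [449.3  16.8 237.5] [3.141 0.    1.781] 18.98773819428117 [0.5 0.1 0.2]
scene crop origin 232 101 x4
top crop origin 262 161 x4
```

View pics/z1_scene.png

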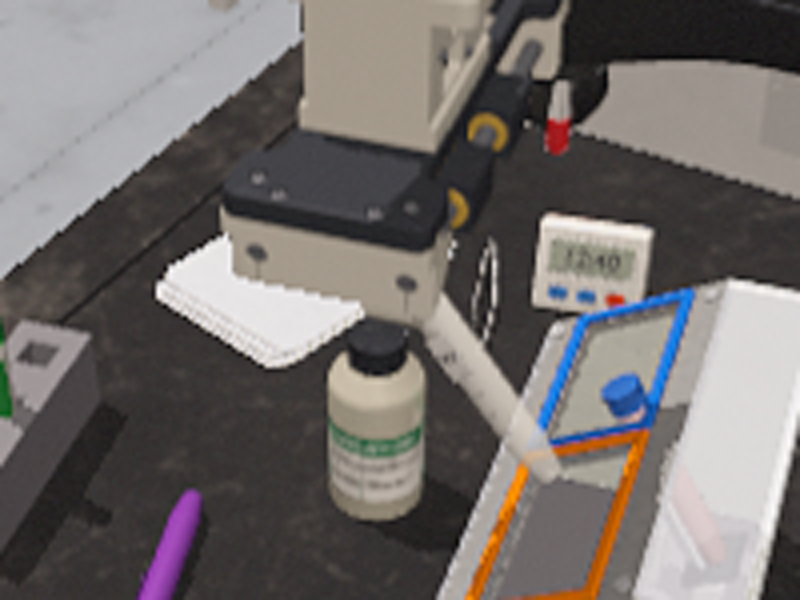

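```bash
python3 tip.py scene 370.5 220.5
```

```text
tip tool [-68.5   0.   79.2] world [465.5 -50.2 159.6] len from grasp 119.7 angle -34.9
```

```bash
python3 - <<'E'
from plant import bot
from h import *
o=bot.get_obs();c=bot.capture('scene');cv2.imwrite('pics/z1_zz.png',cv2.resize(c['img'][165:230,330:385],None,fx=9,fy=9,interpolation=2))
T=Rm(o['tcp_rot']);p=o['tool_pos']
def pl(uv):
    t,d=ray(c,[uv]);d=d[0];n=T[:,1];s=((p-t)@n)/(d@n);return T.T@(t+s*d-p)
a=pl([370.5,220.5])
for b in([342.5,180.5],[341.5,181],[343.5,180]):
    q=pl(b);d=a-q;print(q.round(1),np.degrees(np.arctan2(d[0],d[2])).round(1))
E
```

```text
[-16.3  -0.    2.9] -35.2
[-14.7   0.    4.4] -36.6
[-17.9  -0.    1.4] -33.8
```

View pics/z1_zz.png

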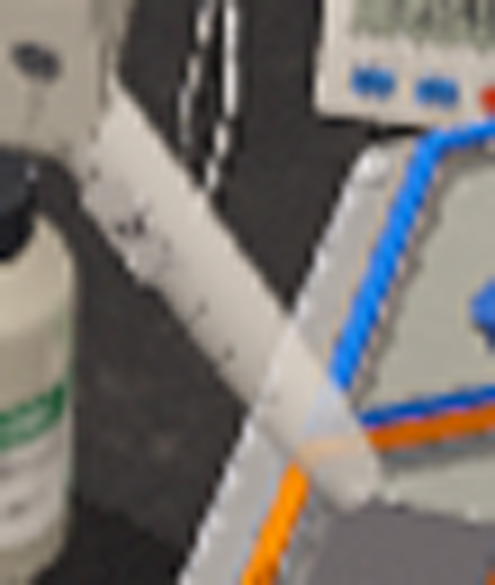

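arm_command --targets '[{"x":-0.2,"y":2.5,"z":0.7,"roll":0},{"x":-0.5,"y":6,"z":1.5,"roll":0},{"x":-0.9,"y":10,"z":2,"roll":0},{"x":-1.3,"y":14,"z":2,"roll":0},{"x":-1.7,"y":18,"z":2,"roll":0},{"x":-2.1,"y":22,"z":2,"roll":0},{"x":-2.5,"y":26,"z":2,"roll":0},{"x":-2.8,"y":30,"z":2,"roll":0}]'

```text
time: 24.02
tool_pos: [420.8, 317.0, 254.2]
tcp_rot: [-3.139, 0.001, 1.78]
contact_force: [1.0, -0.2, 0.5]
grip_width: 19.1
```

arm_command --targets '[{"x":-0.2,"y":3,"z":0,"roll":0},{"x":-0.38,"y":5,"z":-2,"roll":0},{"x":-0.38,"y":5,"z":-5,"roll":0},{"x":-0.38,"y":5,"z":-8,"roll":0},{"x":-0.38,"y":5,"z":-10,"roll":0},{"x":-0.38,"y":5,"z":-10,"roll":0}]'

```text
time: 24.52
tool_pos: [415.1, 363.5, 149.6]
tcp_rot: [-3.131, 0.004, 1.781]
contact_force: [-0.8, -0.0, -0.6]
grip_width: 18.8
```

```bash
python3 look.py z2
```

```text
24.5167 [415.1 363.5 149.6] [-3.131  0.004  1.781] 18.819047822070456 [-0.8 -0.  -0.6]
scene crop origin 74 90 x4
top crop origin 97 181 x4
```

View pics/z2_scene.png

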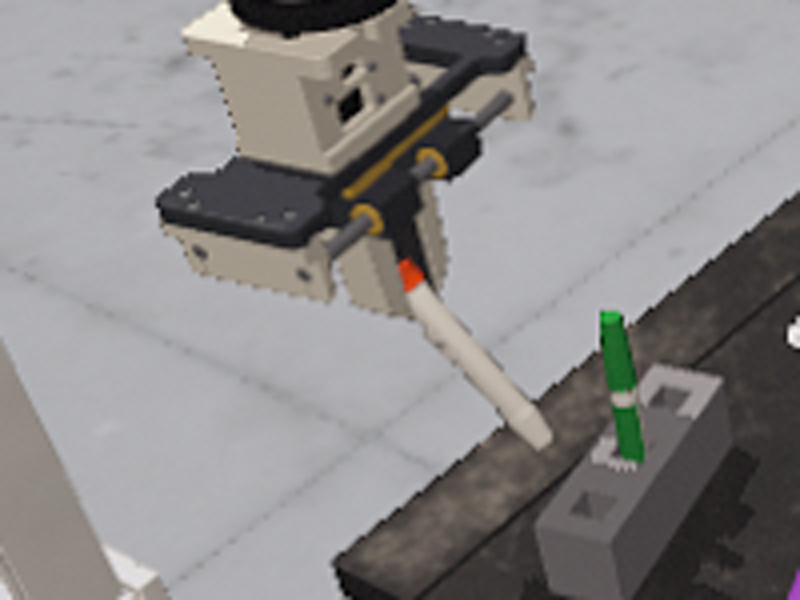

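View pics/z2_top.png

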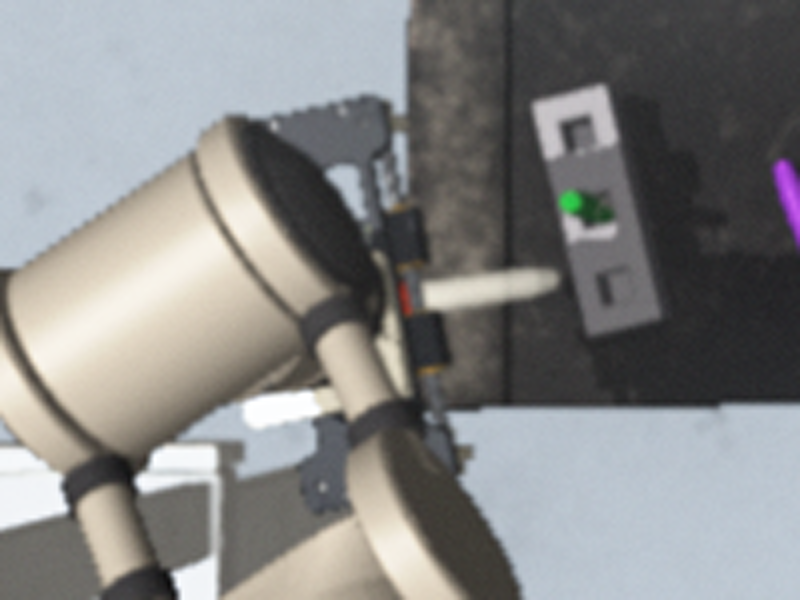

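arm_command --targets '[{"x":0,"y":0,"z":-2,"roll":0},{"x":0,"y":0,"z":-4,"roll":0},{"x":0,"y":0,"z":-4,"roll":0},{"x":0,"y":0,"z":-4,"roll":0}]'

```text
time: 24.95
tool_pos: [418.3, 365.8, 116.6]
tcp_rot: [3.141, -0.0, 1.78]
contact_force: [0.4, 0.2, 0.7]
grip_width: 18.5
```

```bash
python3 look.py z3
```

```text
24.95 [418.3 365.8 116.6] [ 3.141 -0.     1.78 ] 18.52647736324003 [0.4 0.2 0.7]
scene crop origin 78 102 x4
top crop origin 100 180 x4
```

View pics/z3_scene.png

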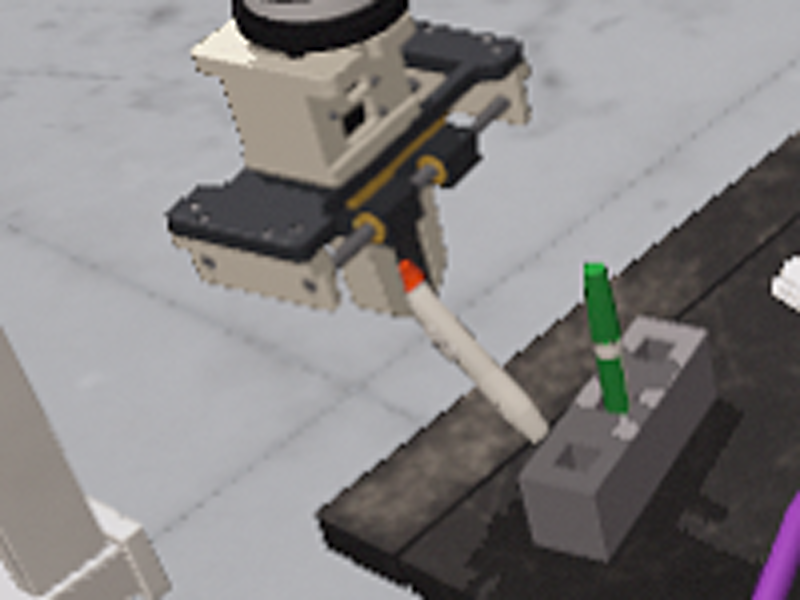

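View pics/z3_top.png

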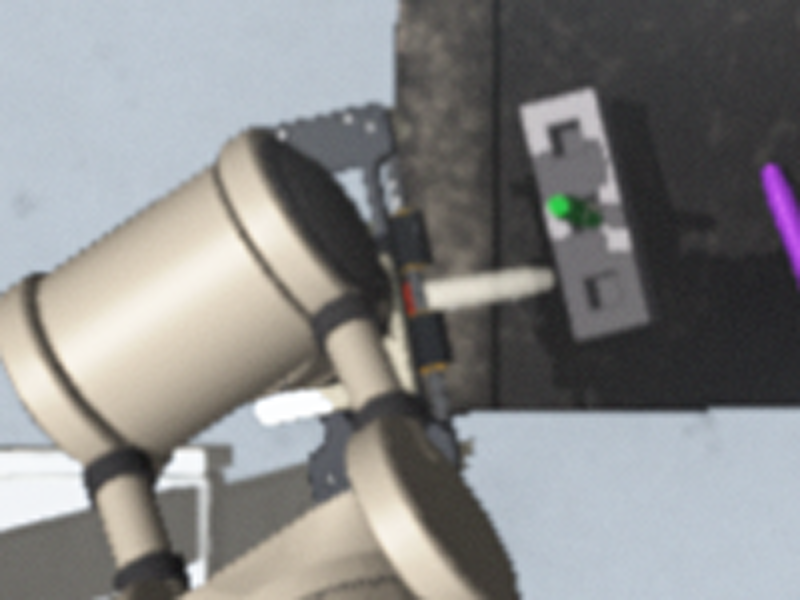

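arm_command --targets '[{"x":0.1,"y":-0.5,"z":0,"roll":0},{"x":0.2,"y":-0.9,"z":0,"roll":0},{"x":0.3,"y":-1.3,"z":0,"roll":0},{"x":0.32,"y":-1.5,"z":0,"roll":0},{"x":0.32,"y":-1.5,"z":0,"roll":0}]'

```text
time: 25.47
tool_pos: [421.5, 350.7, 116.3]
tcp_rot: [3.14, -0.001, 1.78]
contact_force: [-0.4, 2.9, 0.5]
grip_width: 18.9
```

```bash
python3 look.py z4
```

```text
25.4667 [421.5 350.7 116.3] [ 3.14e+00 -1.00e-03  1.78e+00] 18.853516121928674 [-0.4  2.9  0.5]
scene crop origin 85 103 x4
top crop origin 106 178 x4
```

View pics/z4_scene.png

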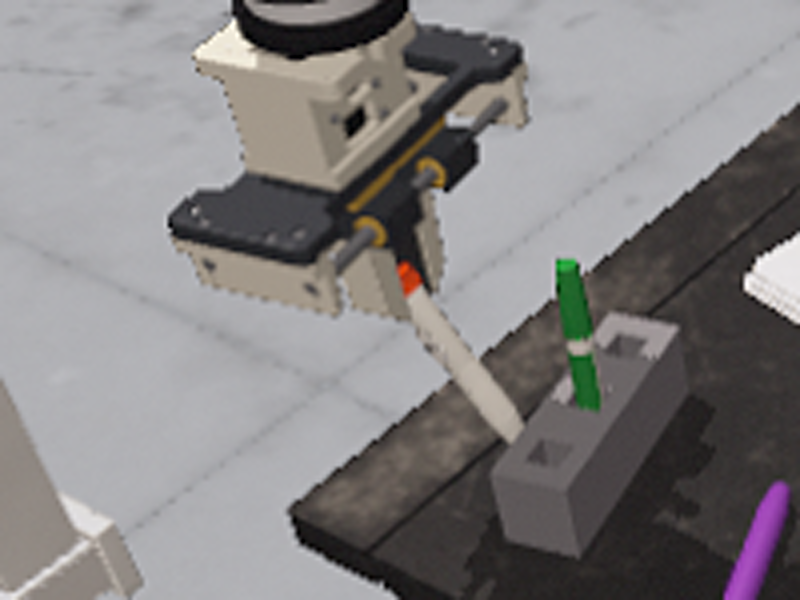

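View pics/z4_top.png

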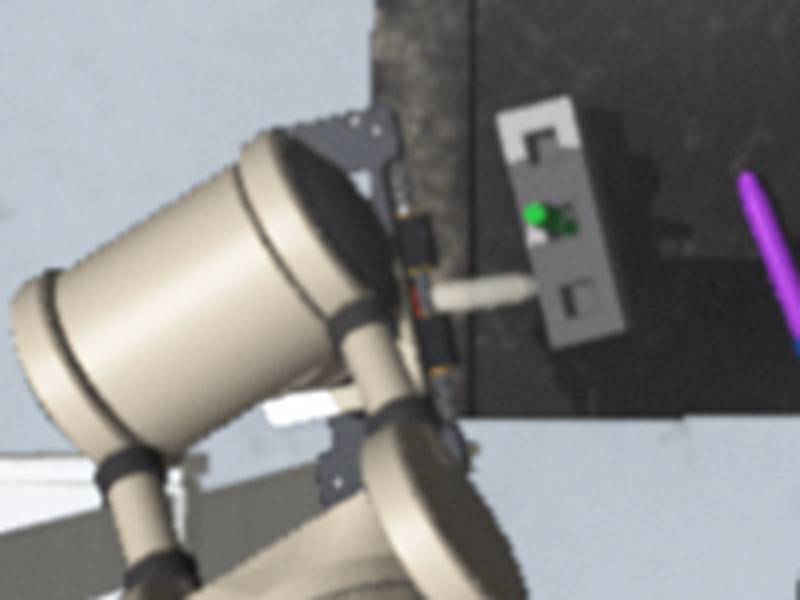

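arm_command --targets '[{"x":-0.3,"y":1,"z":0.5,"roll":0},{"x":-0.3,"y":1.2,"z":3,"roll":0},{"x":-0.3,"y":1.2,"z":6.5,"roll":0},{"x":-0.3,"y":1.2,"z":10,"roll":0},{"x":-0.3,"y":1.2,"z":14,"roll":0},{"x":-0.3,"y":1.2,"z":15,"roll":0},{"x":-0.3,"y":1.2,"z":15,"roll":0}]'

```text
time: 26.15
tool_pos: [419.0, 363.9, 269.5]
tcp_rot: [3.135, -0.002, 1.781]
contact_force: [-0.1, -0.2, 0.0]
grip_width: 18.9
```

```bash
python3 look.py z5; python3 -c "
import cv2
from plant import bot
c=bot.capture('scene')['img'];cv2.imwrite('pics/z5_zz.png',c)"
```

```text
26.15 [419.  363.9 269.5] [ 3.135e+00 -2.000e-03  1.781e+00] 18.91890776143727 [-0.1 -0.2  0. ]
scene crop origin 61 36 x4
top crop origin 80 180 x4
```

View pics/z5_scene.png

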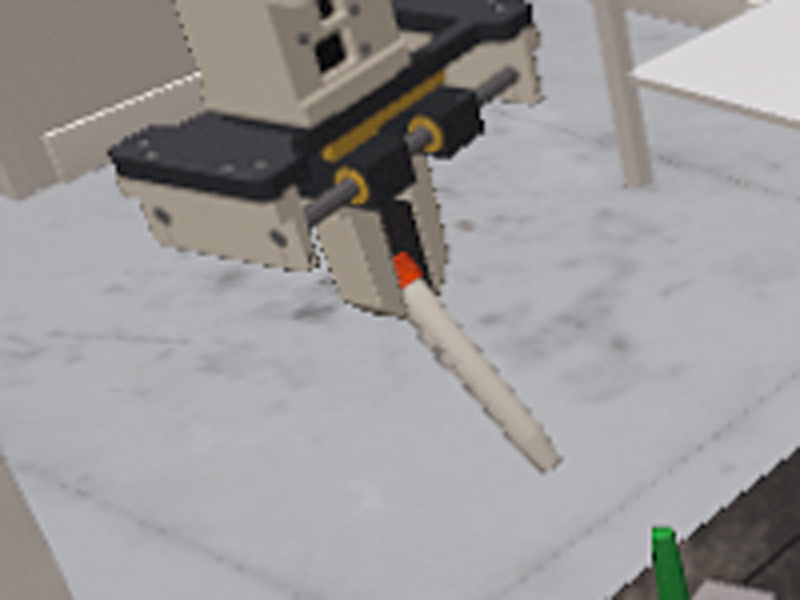

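```bash
python3 - <<'E'
from plant import bot
from h import *
o=bot.get_obs();c=bot.capture('scene');im=c['img']
T=Rm(o['tcp_rot']);p=o['tool_pos']
# beige tube mask below gripper: use background difference by local contour: crop & zoom
x0,y0=155,100;cv2.imwrite('pics/z6.png',cv2.resize(im[y0:y0+60,x0:x0+60],None,fx=10,fy=10,interpolation=2))
def pl(uv):
    t,d=ray(c,[uv]);d=d[0];n=T[:,1];s=((p-t)@n)/(d@n);return T.T@(t+s*d-p)
a=pl([61+551/4,36+466/4])
print('tip',a.round(1),'len',np.hypot(a[0],a[2]+19),np.degrees(np.arctan2(a[0],a[2]+19)))
for b in([413,287],[466,363]):
    q=pl([61+b[0]/4,36+b[1]/4]);d=a-q;print(q.round(1),np.degrees(np.arctan2(d[0],d[2])).round(1),np.linalg.norm(d))
E
```

```text
tip [-62.7   0.   68.7] len 107.79026622631055 -35.55098862857748
[-10.6   0.  -17. ] -31.3 100.28337470680222
[-28.8   0.   18.8] -34.2 60.30296395423043
```

View pics/z6.png

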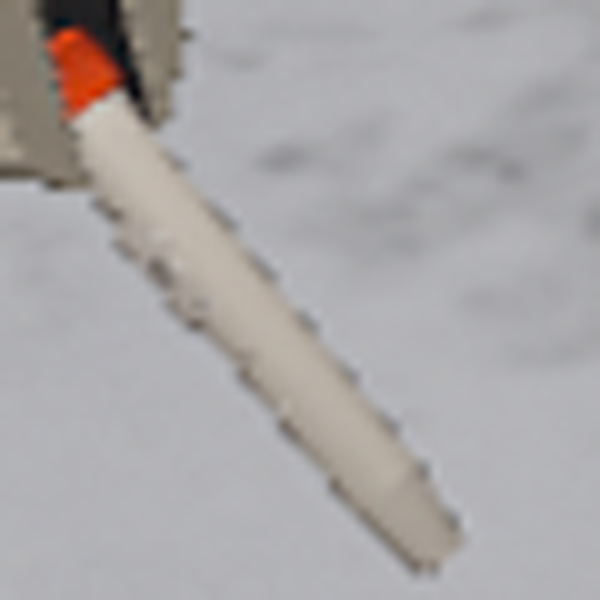

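```bash
cat > ang.py <<'E'
from plant import bot
from h import *
import sys
o=bot.get_obs();c=bot.capture('scene');T=Rm(o['tcp_rot']);p=o['tool_pos']
def pl(uv):
    t,d=ray(c,[uv]);d=d[0];n=T[:,1];s=((p-t)@n)/(d@n);return T.T@(t+s*d-p)
P=[pl(eval(s)) for s in sys.argv[1:]]
for q in P: print(q.round(1))
for i in range(len(P)-1):
    d=P[-1]-P[i];print(i,np.degrees(np.arctan2(d[0],d[2])).round(1),np.linalg.norm(d).round(1), 'lateral ray angle ok')
E
python3 ang.py [171.2,121.3] [181.9,134.0] [199,155.5]
```

```text
[-17.8  -0.    9.1]
[-34.5   0.   32.9]
[-61.6   0.   75.5]
0 -33.4 79.6 lateral ray angle ok
1 -32.5 50.5 lateral ray angle ok
```

arm_command --targets '[{"x":0,"y":0,"z":-4,"roll":0},{"x":0,"y":0,"z":-8,"roll":0},{"x":0,"y":0,"z":-12,"roll":0},{"x":0,"y":0,"z":-15,"roll":0},{"x":0,"y":0,"z":-15,"roll":0},{"x":0,"y":0,"z":-15,"roll":0}]'

```text
time: 26.9
tool_pos: [416.9, 362.1, 114.0]
tcp_rot: [-3.137, 0.002, 1.781]
contact_force: [0.3, -0.3, -0.4]
grip_width: 18.9
```

arm_command --targets '[{"x":0.1,"y":-0.5,"z":0,"roll":0},{"x":0.25,"y":-1.0,"z":0,"roll":0},{"x":0.35,"y":-1.5,"z":0,"roll":0},{"x":0.47,"y":-2.0,"z":0,"roll":0},{"x":0.47,"y":-2.0,"z":0,"roll":0}]'

```text
time: 27.32
tool_pos: [423.6, 342.3, 117.1]
tcp_rot: [3.139, -0.001, 1.78]
contact_force: [0.1, 2.4, 0.2]
grip_width: 19.0
```

arm_command --targets '[{"x":-0.3,"y":1,"z":0.5,"roll":0},{"x":-0.5,"y":2,"z":3,"roll":0},{"x":-0.5,"y":2,"z":6.5,"roll":0},{"x":-0.5,"y":2,"z":10,"roll":0},{"x":-0.5,"y":2,"z":14,"roll":0},{"x":-0.5,"y":2,"z":15,"roll":0},{"x":-0.5,"y":2,"z":15,"roll":0}]'

```text
time: 27.9
tool_pos: [418.7, 364.1, 269.9]
tcp_rot: [3.134, -0.002, 1.781]
contact_force: [0.6, 0.3, -0.2]
grip_width: 18.8
```

```bash
python3 - <<'E'
from plant import bot
from h import *
o=bot.get_obs();c=bot.capture('scene');im=c['img'];print(o['time'],o['tool_pos'],o['tcp_rot'])
x0,y0=155,100;cv2.imwrite('pics/z7.png',cv2.resize(im[y0:y0+60,x0:x0+60],None,fx=10,fy=10,interpolation=2))
E
```

```text
27.9 [418.7343641  364.11059767 269.88460712] [ 3.13421213e+00 -2.38601417e-03  1.78118658e+00]
```

View pics/z7.png

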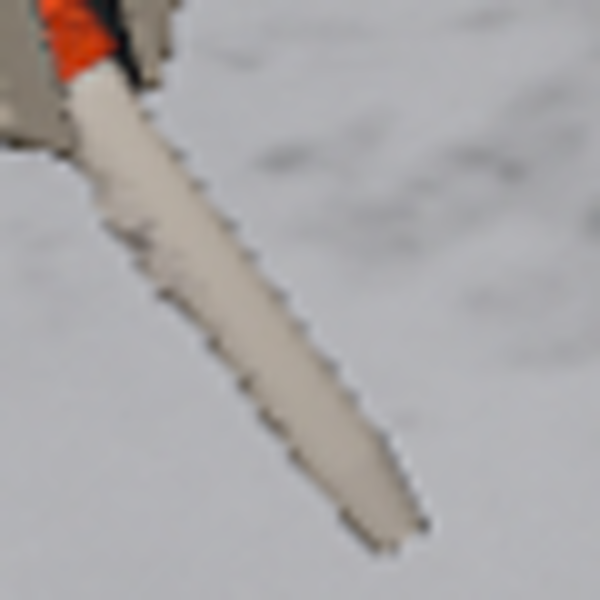

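```bash
python3 ang.py [171.0,119.5] [179.4,132.1] [195,153.5]
```

```text
[-18.4   0.    9.3]
[-29.8   0.   33.9]
[-53.3  -0.   77.2]
0 -27.2 76.3 lateral ray angle ok
1 -28.5 49.2 lateral ray angle ok
```

arm_command --targets '[{"x":0.2,"y":-2.5,"z":0,"roll":0},{"x":0.5,"y":-6,"z":0,"roll":0},{"x":0.9,"y":-10,"z":0,"roll":0},{"x":1.3,"y":-14,"z":0,"roll":0},{"x":1.7,"y":-18,"z":0,"roll":0},{"x":2.1,"y":-22,"z":0,"roll":0},{"x":2.5,"y":-26,"z":0,"roll":0},{"x":2.8,"y":-30,"z":0,"roll":0}]'

```text
time: 28.67
tool_pos: [444.4, 61.1, 263.5]
tcp_rot: [-3.137, -0.001, 1.781]
contact_force: [1.2, -0.3, -0.5]
grip_width: 18.9
```

arm_command --targets '[{"x":0.2,"y":-3,"z":0,"roll":0},{"x":0.3,"y":-5.3,"z":-1,"roll":0},{"x":0.3,"y":-5.3,"z":-2.5,"roll":0},{"x":0.3,"y":-5.3,"z":-3.15,"roll":0},{"x":0.3,"y":-5.3,"z":-3.15,"roll":0},{"x":0.3,"y":-5.3,"z":-3.15,"roll":0}]'

```text
time: 29.17
tool_pos: [448.1, 10.5, 233.2]
tcp_rot: [-3.139, -0.001, 1.781]
contact_force: [-1.3, 0.8, -0.4]
grip_width: 18.9
```

```bash
python3 look.py z8; python3 -c "
from plant import bot;import cv2;cv2.imwrite('pics/z8_w.png',bot.capture('wrist')['img'])"
```

```text
29.1667 [448.1  10.5 233.2] [-3.139e+00 -1.000e-03  1.781e+00] 18.903856556454134 [-1.3  0.8 -0.4]
scene crop origin 235 105 x4
top crop origin 266 162 x4
```

View pics/z8_scene.png

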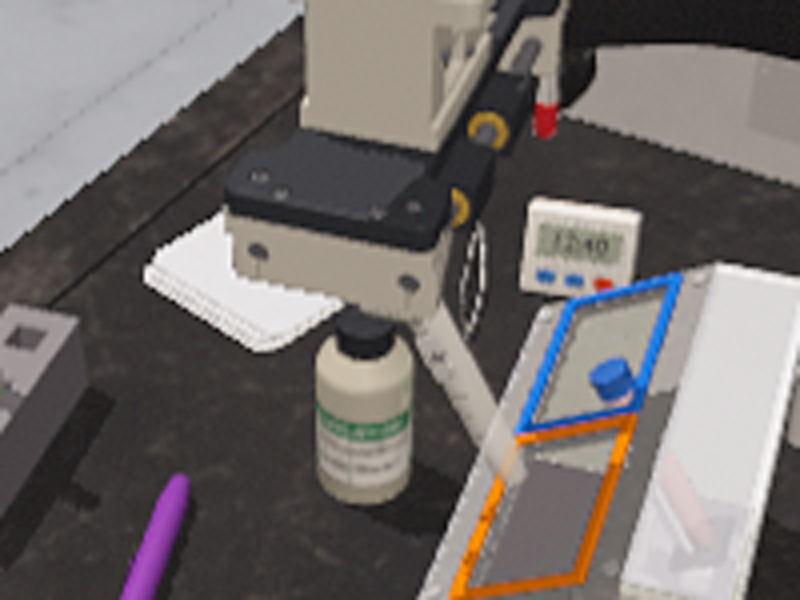

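View pics/z8_w.png

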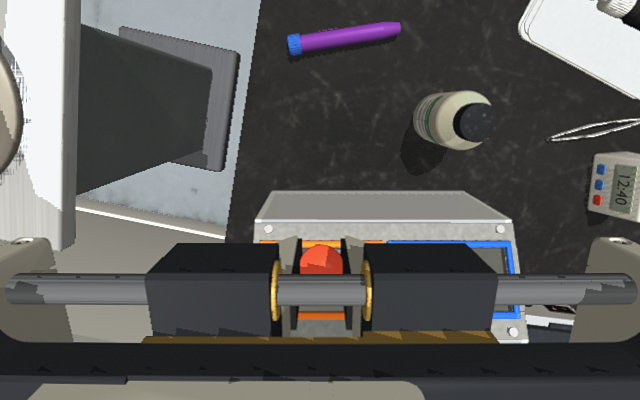

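```bash
python3 ang.py [344,187] [364.0,224.5];python3 tip.py scene 364 224.5; python3 - <<'E'
from plant import bot
from h import *
o=bot.get_obs();c=bot.capture('wrist');T=Rm(o['tcp_rot']);p=o['tool_pos']
cv2.imwrite('pics/z8_wz.png',cv2.resize(c['img'][225:335,270:370],None,fx=6,fy=5.4,interpolation=2))
for tx in(-5,0,5):
  for tz in(-30,-25,-20,-13): print(tx,tz,proj(c,p+T@[tx,0,tz],o).round(1).tolist())
E
```

```text
[-14.5   0.   11.4]
[-52.9   0.   84.6]
0 -27.7 82.6 lateral ray angle ok
tip tool [-52.8  -0.   84.7] world [460.1 -41.2 150. ] len from grasp 116.4 angle -27.0
-5 -30 [[322.0, 297.7]]
-5 -25 [[321.9, 291.5]]
-5 -20 [[321.9, 285.7]]
-5 -13 [[321.9, 278.2]]
0 -30 [[322.0, 287.1]]
0 -25 [[322.0, 281.2]]
0 -20 [[321.9, 275.7]]
0 -13 [[321.9, 268.5]]
5 -30 [[322.0, 276.3]]
5 -25 [[322.0, 270.7]]
5 -20 [[322.0, 265.4]]
5 -13 [[321.9, 258.6]]
```

View pics/z8_wz.png

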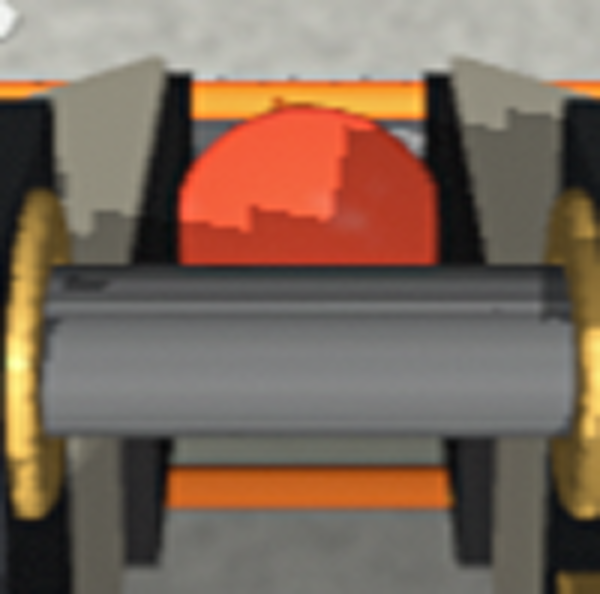

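arm_command --targets '[{"x":0.17,"y":-0.7,"z":-1.2,"roll":0},{"x":0.33,"y":-1.4,"z":-2.4,"roll":0},{"x":0.5,"y":-2.1,"z":-3.6,"roll":0},{"x":0.66,"y":-2.8,"z":-4.8,"roll":0},{"x":0.83,"y":-3.5,"z":-6.05,"roll":0},{"x":1.0,"y":-4.2,"z":-7.25,"roll":0},{"x":1.0,"y":-4.2,"z":-7.25,"roll":0}]'

```text
time: 30.05
tool_pos: [458.2, -32.7, 160.2]
tcp_rot: [-3.139, -0.001, 1.78]
contact_force: [-0.4, -0.0, -0.3]
grip_width: 18.9
```

arm_command --targets '[{"x":0.13,"y":-0.6,"z":-0.95,"roll":0},{"x":0.26,"y":-1.2,"z":-1.9,"roll":0},{"x":0.4,"y":-1.8,"z":-2.85,"roll":0},{"x":0.53,"y":-2.35,"z":-3.8,"roll":0},{"x":0.6,"y":-2.65,"z":-4.3,"roll":0},{"x":0.68,"y":-2.95,"z":-4.75,"roll":0},{"x":0.68,"y":-2.95,"z":-4.75,"roll":0},{"x":0.68,"y":-2.95,"z":-4.75,"roll":0}]'

```text
time: 30.72
tool_pos: [465.5, -61.7, 114.1]
tcp_rot: [-3.141, -0.0, 1.78]
contact_force: [0.2, 0.2, -0.4]
grip_width: 18.7
```

```bash
python3 -c "
from plant import bot;import cv2;o=bot.get_obs();print(o['time'],o['tool_pos'],o['contact_force'],o['grip_width']);cv2.imwrite('pics/z9_w.png',cv2.resize(bot.capture('wrist')['img'][180:380,200:560],None,fx=2.2,fy=2.2))"
```

```text
30.7167 [465.48939308 -61.7344707  114.09140201] [ 0.21865822  0.16038764 -0.4163903 ] 18.70677630374801
```

View pics/z9_w.png

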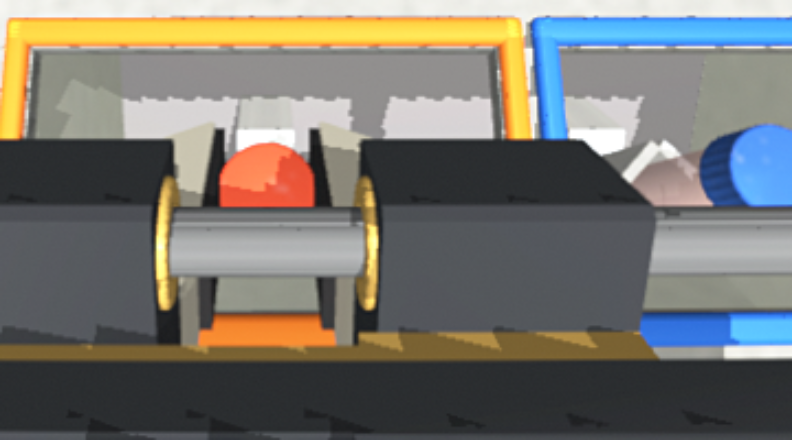

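arm_command --targets '[{"x":-0.03,"y":0.15,"z":-0.1,"roll":0},{"x":-0.06,"y":0.3,"z":-0.2,"roll":0},{"x":-0.06,"y":0.3,"z":-0.2,"roll":0},{"x":-0.06,"y":0.3,"z":-0.2,"roll":0}]'

```text
time: 31.1
tool_pos: [465.0, -58.6, 112.5]
tcp_rot: [3.141, 0.001, 1.781]
contact_force: [-0.6, -1.6, 1.4]
grip_width: 18.6
```

arm_command --targets '[{"x":0,"y":0,"z":0,"roll":0},{"x":0,"y":0,"z":0,"roll":0},{"x":0,"y":0,"z":0,"roll":0},{"x":0,"y":0,"z":0,"roll":0},{"x":0,"y":0,"z":0,"roll":0},{"x":0,"y":0,"z":0,"roll":0}]' --fingers 0.38

```text
time: 31.6
tool_pos: [464.9, -58.6, 112.2]
tcp_rot: [-3.142, -0.0, 1.781]
contact_force: [0.7, -0.1, -0.2]
grip_width: 35.1
```

```bash
python3 -c "
from plant import bot;import cv2;o=bot.get_obs();print(o['time'],o['tool_pos'],o['contact_force'],o['grip_width']);cv2.imwrite('pics/za_w.png',cv2.resize(bot.capture('wrist')['img'][180:380,200:560],None,fx=2.2,fy=2.2))"
```

```text
31.6 [464.88862452 -58.61082945 112.16862224] [ 0.72998709 -0.14685123 -0.17544063] 35.07264051169352
```

View pics/za_w.png

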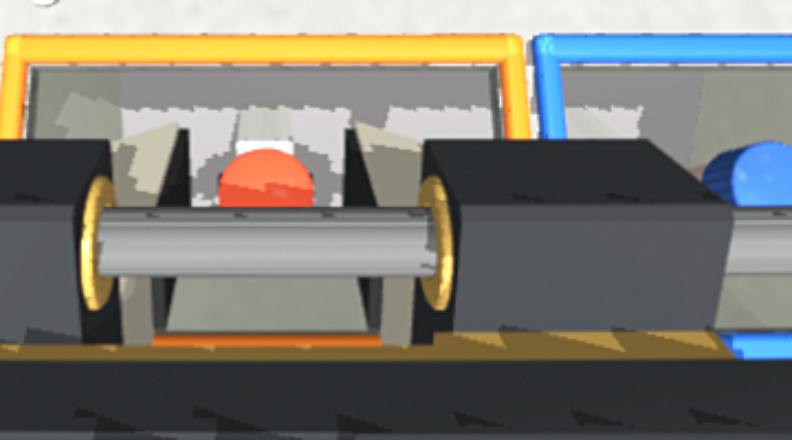

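arm_command --targets '[{"x":-0.1,"y":0.5,"z":0.85,"roll":0},{"x":-0.3,"y":1.4,"z":2.5,"roll":0},{"x":-0.5,"y":2.5,"z":4.4,"roll":0},{"x":-0.8,"y":3.6,"z":6.4,"roll":0},{"x":-1.0,"y":4.7,"z":8.4,"roll":0},{"x":-1.2,"y":5.2,"z":9.2,"roll":0},{"x":-1.2,"y":5.2,"z":9.2,"roll":0}]'

```text
time: 32.23
tool_pos: [453.6, -5.8, 206.4]
tcp_rot: [3.138, 0.001, 1.782]
contact_force: [0.3, -0.3, -0.2]
grip_width: 34.9
```

arm_command --targets '[{"x":0.5,"y":-2.5,"z":0,"roll":0},{"x":1,"y":-5.5,"z":0,"roll":0},{"x":1.5,"y":-8.5,"z":0,"roll":0},{"x":1.8,"y":-9.7,"z":0,"roll":0},{"x":1.8,"y":-9.7,"z":0,"roll":0},{"x":1.8,"y":-9.7,"z":0,"roll":0}]'

```text
time: 32.73
tool_pos: [470.4, -103.8, 203.2]
tcp_rot: [-3.14, -0.002, 1.779]
contact_force: [1.0, -0.1, -0.3]
grip_width: 34.9
```

```bash
python3 chk2.py zb_w; python3 -c "
import cv2;i=cv2.imread('pics/zb_w.png');cv2.imwrite('pics/zb_z.png',cv2.resize(i[80:220,230:420],None,fx=4.2,fy=4.2,interpolation=2))"
```

```text
32.7333 [ 470.36681449 -103.82257527  203.20250301]
O frame inner [[253.6, 107.5], [397.9, 107.1], [402.7, 181.7], [249.5, 182.0]] captop home [[325.7, 150.7]] capbottom [[325.5, 157.8]]
B frame inner [[415.4, 107.4], [558.2, 107.7], [572.8, 181.8], [421.3, 181.9]] captop home [[483.8, 150.8]] capbottom [[475.5, 157.9]]
```

View pics/zb_z.png

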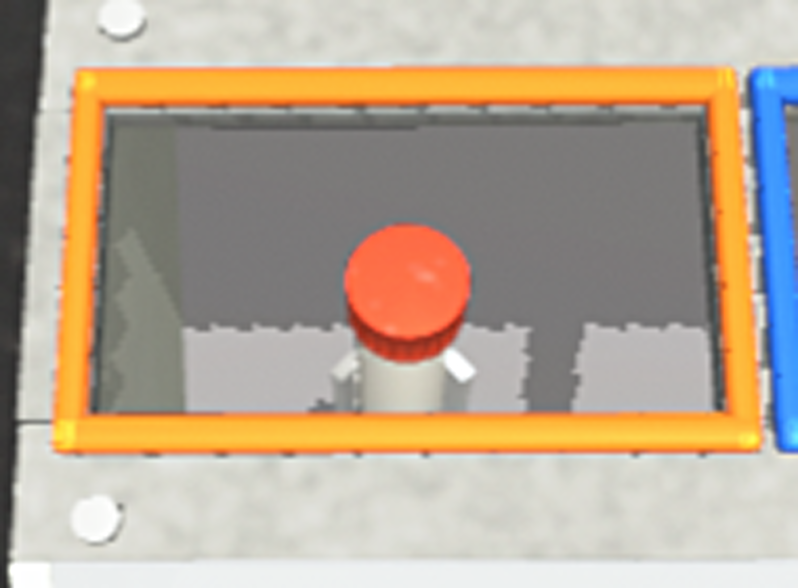

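arm_command --targets '[{"x":-0.5,"y":2.5,"z":1.5,"roll":0},{"x":-1,"y":6,"z":4,"roll":0},{"x":-1.5,"y":10,"z":5,"roll":0},{"x":-2,"y":14,"z":5,"roll":0},{"x":-2.5,"y":18,"z":5,"roll":0},{"x":-3,"y":22,"z":5,"roll":0},{"x":-3.5,"y":26,"z":5,"roll":0},{"x":-3.5,"y":28,"z":5,"roll":0}]'

```text
time: 33.45
tool_pos: [433.5, 181.0, 254.3]
tcp_rot: [-3.141, -0.002, 1.785]
contact_force: [0.3, -1.0, 0.3]
grip_width: 34.6
```

arm_command --targets '[{"x":0,"y":2,"z":0,"roll":0},{"x":0,"y":4,"z":0,"roll":0},{"x":0,"y":4,"z":0,"roll":0},{"x":0,"y":4,"z":0,"roll":0}]'

```text
time: 33.78
tool_pos: [434.7, 217.6, 253.9]
tcp_rot: [-3.141, 0.0, 1.784]
contact_force: [-0.1, 0.5, 0.1]
grip_width: 35.0
```

```bash
python3 chk.py red blue; python3 - <<'E'
from plant import bot
from h import *
t=bot.capture('top')['img'];s=bot.capture('scene')['img']
cv2.imwrite('pics/zc.png',np.vstack([cv2.resize(t[140:280,220:440],(660,420),interpolation=2)]));cv2.imwrite('pics/zc_s.png',cv2.resize(s[140:310,180:450],(780,491),interpolation=2))
a=cv2.imread('pics/a_scene.png');print('bottle region diff',cv2.absdiff(a,s)[180:225,312:340].mean(),'marker',[c[:2] for c in comps(s,'green',(215,160,245,210))])
E
```

```text
([392, 227, 8, 8, 53], [395.57, 230.55]) ([369, 232, 12, 12, 67], [374.88, 238.24])
red [464.7 -62.4 123.3] 0.7 panel [np.float64(-0.7), np.float64(0.5), np.float64(-13.1)]
([379, 178, 10, 10, 76], [383.22, 182.7]) ([383, 195, 13, 13, 113], [389.44, 200.65])
blue [571.6 -40.3 120.6] 2.4 panel [np.float64(-1.6), np.float64(1.9), np.float64(-15.7)]
bottle region diff 1.3214285714285714 marker [([224, 168, 9, 20, 126], [227.63, 177.55]), ([227, 192, 8, 13, 74], [230.81, 198.03])]
```

View pics/zc.png

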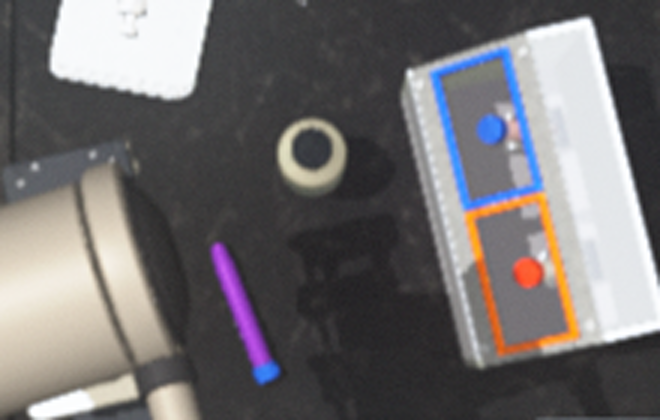

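View pics/zc_s.png

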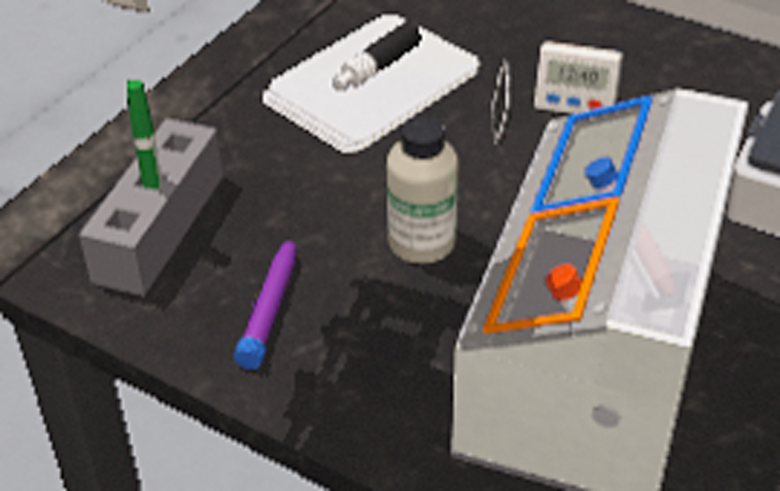

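Both caps sit alike in their own ports: blue at (600,173), orange at (563,280). The marker and the bottle are where they were at the start. Handing in.

```bash
python3 -c "
from plant import bot
print(bot.close_job())"
```

```text
the job is handed in; nothing more can be done
None
```

Both tubes are in the cradles behind the ports of their own colours, pointed end first, and the job was handed in at about 34 s of the 58 s allowed. No verdict came back.

**Method:** The tool only points straight down. So I gripped each tube by its cap and levered it to about 30° in the jaws against the block. Each then went in along the port's axis and was let go a few millimetres short of the stop.

**Orange tube, mended once:** After the first release it lay about 5–6° off the port's axis, with the pointed end raised. I pulled it out, reset its tilt against the block's side, inserted it deeper and released it again.

**Last checks:**

| Check | Result |
|---|---|
| Orange cap | Within about 1 px of its predicted home position in the wrist view |
| Blue cap | About 2–3 px off, roughly 2 mm or 2° |
| Depth along the port axis (home is 14.5 mm for the cap's centre) | About 13 mm orange, 16 mm blue, from the top and scene cameras |
| Marker and oil bottle | Unchanged from the first pictures, within pixel noise |
| Contact force | No more than about 2 N at any reading taken at the ports |

**Limits:** The top and scene rays for blue missed each other by 2.4 mm, so its depth is good only to a few millimetres. I judged the final tilt of both tubes from the shape of the caps, since their lower ends could not be seen clearly.

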